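Stand the work lamp in its charging dock

ROBOT

A 6-joint arm with a two-finger parallel gripper is mounted at the origin on a cart in front of the work surface, level with it; the furniture and walls round the work are solid. World frame = base frame: x ahead of the robot, y to its left, z up, the work surface at z = 0. Lengths are in m, angles in rad, forces in N, time in s.
With the tool pointing down it reaches from about 0.275 to 0.825 m from the base axis. Payload 4.9 kg.
Tool frame: the origin (TCP) lies on the centre line of the jaws, within the pads' length; the fingertips stand 8 mm ahead of it and the grasp point (between the pads) lies 11 mm behind it; z points along the fingers, y is the line along which they close (so a half turn about z gives the same grasp; the last joint's range is limited). The gripper opens to 85 mm and grips with 20 to 120 N. Pads are 22 mm wide; open, the fingers measure 114 mm over their backs; the gripper's body (76 mm by 85 mm) begins 54 mm behind the grasp point. The pads swing forward as they close: fully open they stand 13 mm farther back than shut.
Start: joints at [0.995, 0.326, -0.193, 1.052, 0, 1.437], TCP at [0.235, 0.497, 0.239] pointing down, gripper open.
Joint ranges: [-2.65, 2.65], [-0.97, 1.79], [-1.3, 1.35], [-1.93, 2.1], [-1.47, 1.37], [-3.14, 3.14]. Speed limits (rad/s): [2.57, 2.57, 3.14, 3.14, 3.14, 3.14].

INTERFACE

Orientations are given as [roll, pitch, yaw] about the fixed x, y, z axes, in that order (R = Rz(yaw) Ry(pitch) Rx(roll)).
In Python, from plant import readout, cams, order gives the robot as it stands.
- The arm moves only by the tool move_arm, never from a script. Its argument "steps" is a list that holds one entry, the list of rows, each a list of 5 numbers: the shift along the tool's x, y, z in cm, then the turn about the tool's z in rad, then the closure, from -1 (fully open) to 1 (shut). In form: [[[x, y, z, roll, gripper], ...]]. A call has exactly 10 rows; each row is the pose to reach, as a shift and turn from the pose commanded when the call began, along the tool's axes at that moment; what a row does not reach only later rows make up. A row lasts 1/10 s, in which the tool goes at most 50 mm and 8.59 degrees, less where a joint would pass 70% of its speed; a pose out of reach is approached as far as the arm can. A call with a gripper value outside its range is refused whole. The fingers move at their own pace and stop on an object; "newtons" is the grip in N (left out, the last holds). Time passes only in rows, so rows that repeat a pose let the fingers close, or fill a call up. It gives the time, the measured TCP pose, the force, the opening and the grip force at its end, in the units of the state.
- readout.state(): the state, without advancing time (a new reading comes with each control period).
- cams.grab_frame(name): name is "scene" or "top" or "wrist"; returns a dict with "img" (480x640x3 uint8, red, green, blue), "mtx" (3x3 intrinsics, pixels), "eye" and "rotation" of the camera in the world. Camera axes: x right, y down, z forward; pixel columns grow to the right and rows downward; lengths in m; the calibration is good to about 2 mm. A picture is of the moment at which its call begins. There is no depth.
- order.close_job(): hands the job in; it is judged then, once.
The state is a dict: "clock": time; "joint_positions": joint angles; "qd": joint speeds; "tau": joint torques, N m; "ee_pos": TCP position; "ee_rot": TCP orientation; "wrist_force": force on the tool from outside, world axes, zero at the start; "torque": the same for the moment, N m; "grip_width": finger opening in m; "grasp_force": force on a finger pad.
Only numpy, scipy, OpenCV 4.12 (cv2) and the standard library are available. Lean on these libraries where they do the work, as an engineer would, in place of code of your own. Each camera call takes 0.05 s, during which the arm holds its last target. There are 200 camera calls.

TASK

The cordless stick lamp was left lying on the worktop with a flat battery. Stand it upright in the round cup of its charging dock, foot down, with its square bore over the floating square spigot inside, and press it down without slamming or forcing it, past the sprung rollers, until its foot is fully home on the floor of the cup. Let go of it and leave everything else on the worktop where it is.

Things in the scene. Friction and masses are not known exactly. Their poses are not given: they have to be found in the camera images.
- lamp: Stick work lamp: bar of square section 34 x 34 mm, 190 mm long, 0.22 kg, black rubber handle, grey head with an LED window. Starts lying flat, window up. Origin: centre of its underside, halfway along; the bar's centre line is at z = +17 mm. x points from foot (x = -95 mm) to head (x = +95 mm), z out of the window side, y across the bar.
- lamp_foot (a point): Centre of the lamp's foot face, mouth of a square bore 17 x 17 mm, 43 mm deep along the lamp's x, sides parallel to the lamp's (any of the four quarter turns fits). Outside, a steel collar 34 mm square takes the last 7 mm at the foot; next to it a groove 2 mm deep, 12 mm long on all four sides. Axes as the lamp's.
- lamp_head (a point): Centre of the lamp's flat head face (rubber cap, 34 x 34 mm), 190 mm from the foot face. Axes as the lamp's.
- dock: Charging dock screwed to the worktop: black flange 116 x 84 mm (x, y), 8 mm thick, and on it a round grey cup, 73 mm outside, 62 mm inside diameter, rim at z = 56 mm, inner floor at z = 10 mm. Two steel contact rollers stick into the cup at its +y and -y sides. Origin: centre of the underside; z up.
- dock_centre (a point): Point on the cup's axis, 40 mm above its floor (6 mm below the rim). At that height ends a square black spigot 15 x 15 mm, edges broken by 0.8 mm, sides parallel to the dock's x and y. It is float-mounted: it stays wherever it was left, up to 4 mm off this point along the dock's x either way (not reported, to be felt for), and shifts when pushed with over 3 N. Axes as the dock's.
- marker: Black and white marker pen, 135 mm long, lying some 15 cm beside the lamp; origin at its underside's centre. To be left alone, like all that follows.
- full_tin: White and blue tin, 75 mm across, 110 mm tall, standing at the back on the left.
- tin_pair: Another such tin, standing at the back; the two may be swapped.
- spice_a: Spice jar with black lid, 41 mm across, 105 mm tall, standing behind the steel box.
- spice_b: Another such spice jar.
- price_gun: Blue price-label gun, 143 x 204 x 60 mm, lying on the right.
- tape: Roll of masking tape, 103 mm across, 25 mm high, lying on the right.
- cutter: Red box cutter, 172 mm long, lying near the front edge on the right.
- dock_roller (a point): Centre of the +y roller (its twin is mirrored at -y): 16 mm thick, axis along the dock's x, 13 mm above the cup floor, sprung inward. 29.4 mm is free between the two, so the lamp's 34 mm collar stops on them with its foot some 18 mm above the floor; about 13 N of push makes it pass, and they snap into the groove and hold it.
Mind the look-alikes: they are no part of the job. What is shaped like the dock but orange is not meant.

How it is judged:
At the end, for the whole second after the job is handed in: The lamp stands at rest and released in the dock on its spigot: its foot within 3.5 mm of the cup floor and within 8 mm of the cup's axis, the lamp upright within 0.06 rad (z of lamp_foot in the frame of dock below 0.0135 m and horizontal distance between lamp_foot and dock_centre below 0.008 m and angle between the x axis of lamp and the z axis of dock, either way round below 0.06 rad and linear speed of lamp below 0.04 m/s); the robot touches nothing.
It fails at once if the lamp is slammed or forced against the dock (over 80 N) (contact force between lamp and dock above 80 N).
It fails at once if another thing on the worktop is moved by more than 3 cm (distance of any of marker, full_tin, tin_pair, spice_a, spice_b, price_gun, tape, cutter from where it was at the start of the episode above 0.03 m).
It also fails if it takes over 61 s, if anything falls off the work surface, if the arm or the gripper's body presses on something with over 40 N, if the wrist force passes 120 N, or if a joint passes its speed limit or range.

## Working session

There is one attempt and no reset: what is moved stays moved. The work goes in short steps, Python scripts to look and compute and a tool call to move; the robot and the scene stay as the last step left them, time stands still between calls to the robot, and variables do not carry over. Pictures are saved under pics/ and viewed, at most 10 in all, crops included, and the job is handed in when it is done.

Besides the shell and the picture viewer there is one more tool, called after "Emit:" by a JSON object that holds its "api" and its "payload", one argument or row to a line. move_arm: Moves the arm, as the interface text tells. Its arguments: {"type":"object","properties":{"steps":{"type":"array","items":{"type":"array","items":{"type":"array","items":{"type":"number"}}}},"newtons":{"type":"number"}},"required":["steps"]}

```bash
mkdir -p pics; ls; python3 - <<'E'
from plant import readout,cams,order
import cv2
s=readout.state()
print(s)
for n in ("scene","top"):
    f=cams.grab_frame(n); cv2.imwrite(f"pics/{n}0.png",f["img"][:,:,::-1]); print(n,f["mtx"],f["eye"],f["rotation"])
E
```

```text
pics
{'clock': 0.0, 'joint_positions': array([ 9.94806654e-01,  3.26937341e-01, -1.93589354e-01,  1.05200702e+00,
       -2.08541095e-05,  1.43659610e+00]), 'qd': array([ 4.13487266e-04, -5.74559146e-04, -3.31994752e-04,  3.99479846e-04,
       -1.18685383e-05, -6.72855451e-04]), 'tau': array([ 8.97614354e-04, -4.43397689e+01,  2.62441278e+01,  1.53508340e-02,
       -8.21018875e-05,  1.14934417e-05]), 'ee_pos': array([0.2348366 , 0.4967097 , 0.23850332]), 'ee_rot': array([-3.13986809e+00, -2.11792428e-04,  2.69980305e+00]), 'wrist_force': array([0.34935353, 0.27796514, 0.1518314 ]), 'torque': array([-0.00070553,  0.02652799, -0.05983993]), 'grasp_force': 0.0, 'grip_width': 0.0856166380392709}
scene [[440.17626371   0.         319.95718248]
 [  0.         440.17626371 239.68188511]
 [  0.           0.           1.        ]] [-0.46571476 -0.61435488  1.08248277] [-2.29944927  0.02026406 -1.02913043]
top [[578.89642427   0.         317.32115989]
 [  0.         578.89642427 237.52106856]
 [  0.           0.           1.        ]] [-0.1540352  -0.04880986  1.90823157] [-2.7924765  -0.00962108 -1.54222914]
```

View pics/top0.png

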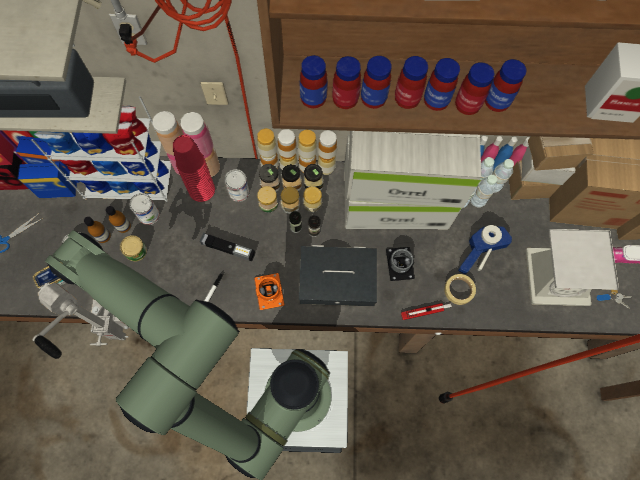

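View pics/scene0.png

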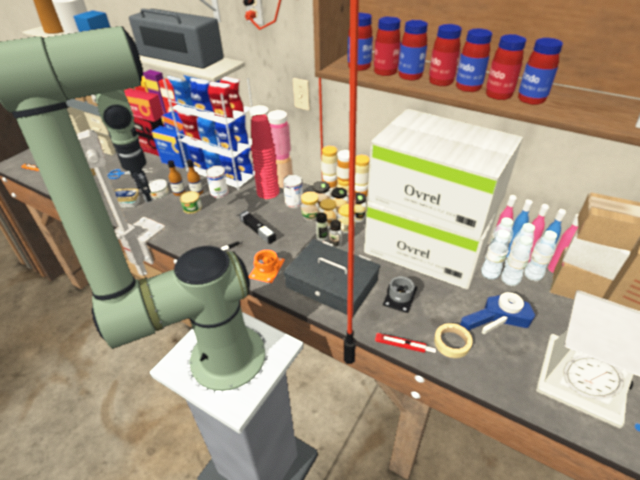

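The top view shows the lamp at about (229,247). There are two dock shapes: an orange one at (268,290), which is the look-alike, and a grey cup on a black flange at (401,263), which fits the description. I'll confirm both targets in one enlarged crop.

```bash
python3 - <<'E'
import cv2,numpy as np
t=cv2.imread("pics/top0.png")
a=cv2.resize(t[225:270,195:263],None,fx=8,fy=8,interpolation=cv2.INTER_CUBIC)[:, :400*2]
b=cv2.resize(t[240:285,378:423],None,fx=8,fy=8,interpolation=cv2.INTER_CUBIC)
im=np.hstack([cv2.resize(a,None,fx=.75,fy=.75),cv2.resize(b,None,fx=.75,fy=.75)])
cv2.imwrite("pics/c1.png",im);print(im.shape)
E
```

```text
(270, 678, 3)
```

View pics/c1.png

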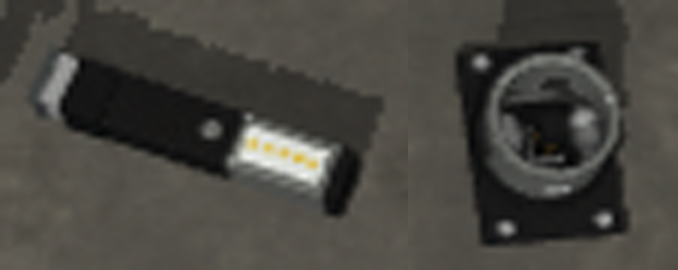

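The crop shows the grey cup with steel rollers on a black flange, cup rim centre at crop (555,115), so this is the real dock. The lamp lies with its steel foot at left (50,80) and its head at right (350,180).

```bash
cat > h.py <<'E'
import numpy as np,cv2
from scipy.spatial.transform import Rotation as R
from plant import readout,cams,order
def ray(f,px,z):
    m=R.from_euler('xyz',f["rotation"]).as_matrix()
    d=m@np.linalg.inv(f["mtx"])@np.array([px[0],px[1],1.])
    e=np.array(f["eye"]); return e+d*(z-e[2])/d[2]
def proj(f,p):
    m=R.from_euler('xyz',f["rotation"]).as_matrix()
    q=f["mtx"]@m.T@(np.array(p)-f["eye"]); return q[:2]/q[2]
def tool(p,s=None):  # world point -> shift in cm in tool axes
    s=s or readout.state()
    return R.from_euler('xyz',s["ee_rot"]).as_matrix().T@(np.array(p)-s["ee_pos"])*100
E
python3 - <<'E'
from h import *
f=cams.grab_frame("top")
L=lambda u,v:(195+u/6,225+v/6)
D=lambda u,v:(378+(u-408)/6,240+v/6)
for q in [(62,50),(38,108),(360,148),(335,190),(200,115)]: print("lamp",ray(f,L(*q),.034))
print("cup rim",ray(f,D(557,112),.056))
for q in [(458,47),(485,243),(627,232)]: print("flange",ray(f,D(*q),.008))
print("box corners",[ray(f,q,.08) for q in [(302,249),(376,248),(376,290),(301,290)]])
print("orange",ray(f,(268,289),.05),"marker",ray(f,(214,287),.01),"spice",ray(f,(296,215),.1),ray(f,(314,220),.1))
print("tin",ray(f,(236,172),.11),ray(f,(142,200),.11))
s=readout.state();print(R.from_euler('xyz',s["ee_rot"]).as_matrix())
w=cams.grab_frame("wrist");print(w["eye"],w["rotation"],w["mtx"][0])
print(R.from_euler('xyz',s["ee_rot"]).as_matrix().T@(w["eye"]-s["ee_pos"]))
print(R.from_euler('xyz',s["ee_rot"]).as_matrix().T@R.from_euler('xyz',w["rotation"]).as_matrix())
E
```

```text
lamp [0.53148257 0.33903125 0.034     ]
lamp [0.49578729 0.34936204 0.034     ]
lamp [0.47754685 0.16416747 0.034     ]
lamp [0.45199513 0.17667246 0.034     ]
lamp [0.49450994 0.25668325 0.034     ]
cup rim [ 0.4540177  -0.33718444  0.056     ]
flange [ 0.50754167 -0.28812908  0.008     ]
flange [ 0.39029074 -0.30202607  0.008     ]
flange [ 0.39930496 -0.38291662  0.008     ]
box corners [array([0.46937754, 0.00254219, 0.08      ]), array([ 0.4807827 , -0.24448896,  0.08      ]), array([ 0.33606194, -0.24360248,  0.08      ]), array([0.32846488, 0.00049307, 0.08      ])]
orange [0.33639273 0.11046127 0.05      ] marker [0.34823167 0.2964933  0.01      ] spice [0.5829174  0.02674425 0.1       ] [ 0.56675617 -0.03445024  0.1       ]
tin [0.73180756 0.23929225 0.11      ] [0.61656357 0.54788726 0.11      ]
[[-9.03973025e-01  4.27588871e-01 -7.26997001e-04]
 [ 4.27589453e-01  9.03972340e-01 -1.12652990e-03]
 [ 1.75493532e-04 -1.32920889e-03 -9.99999101e-01]]
[0.16508826 0.53042465 0.37313383] [2.83381428e+00 2.18654198e-03 1.12990509e+00] [415.64051903   0.         320.03701325]
[ 0.07751116  0.00033528 -0.13443892]
[[ 9.32856385e-04 -9.52954734e-01 -3.03111209e-01]
 [ 9.99999197e-01  1.14888712e-03 -5.34397196e-04]
 [ 8.57496900e-04 -3.03110467e-01  9.52955041e-01]]
```

Emit:
{"api": "move_arm", "payload": {
  "steps": [
    [[-6, -7.3, 0, 0.1, -1], [-12, -14.5, 0, 0.2, -1], [-18, -22, 0, 0.3, -1], [-24, -29, 0, 0.4, -1], [-30, -36.3, 0, 0.5, -1], [-36, -43.5, 0, 0.6, -1], [-42, -51, 0, 0.7, -1], [-48, -58, 1, 0.8, -1], [-54, -65.5, 2, 0.9, -1], [-59.6, -72.6, 4, 1.014, -1]]
  ]
}}

```text
clock: 1.2
ee_pos: [0.358, 0.0107, 0.2326]
ee_rot: [3.14, 0.0, 1.681]
wrist_force: [1.1, 2.0, -0.8]
grip_width: 0.0852
grasp_force: 0.0
```

Emit:
{"api": "move_arm", "payload": {
  "steps": [
    [[-43, 6, 3, 0, -1], [-43, 6, 3, 0, -1], [-43, 6, 3, 0, -1], [-43, 6, 3, 0, -1], [-43, 6, 3, 0, -1], [-43, 6, 3, 0, -1], [-43, 6, 3, 0, -1], [-43, 6, 3, 0, -1], [-43, 6, 3, 0, -1], [-43, 6, 3, 0, -1]]
  ]
}}

```text
clock: 2.2
ee_pos: [0.4668, -0.412, 0.2007]
ee_rot: [-3.141, 0.001, 1.682]
wrist_force: [-0.7, -0.3, 0.0]
grip_width: 0.0858
grasp_force: 0.0
```

```bash
python3 - <<'E'
from h import *
import pickle
f=cams.grab_frame("wrist"); s=readout.state(); print(s["ee_pos"],s["ee_rot"],abs(s["qd"]).max())
pickle.dump(f,open("dockf.pkl","wb"))
u,v=proj(f,[.454,-.337,.056]);print(u,v)
u,v=int(u),int(v); v0=max(v-100,0);u0=u-130
c=cv2.resize(f["img"][v0:v0+200,u0:u0+260,::-1],None,fx=3,fy=3,interpolation=cv2.INTER_CUBIC);print(u0,v0,c.shape)
cv2.imwrite("pics/d1.png",c)
E
```

```text
[ 0.46632979 -0.40926433  0.2008651 ] [-3.14092369e+00 -1.11430342e-03  1.68341001e+00] 0.0595103401636166
312.9460295674076 103.03349226796074
182 3 (600, 780, 3)
```

View pics/d1.png

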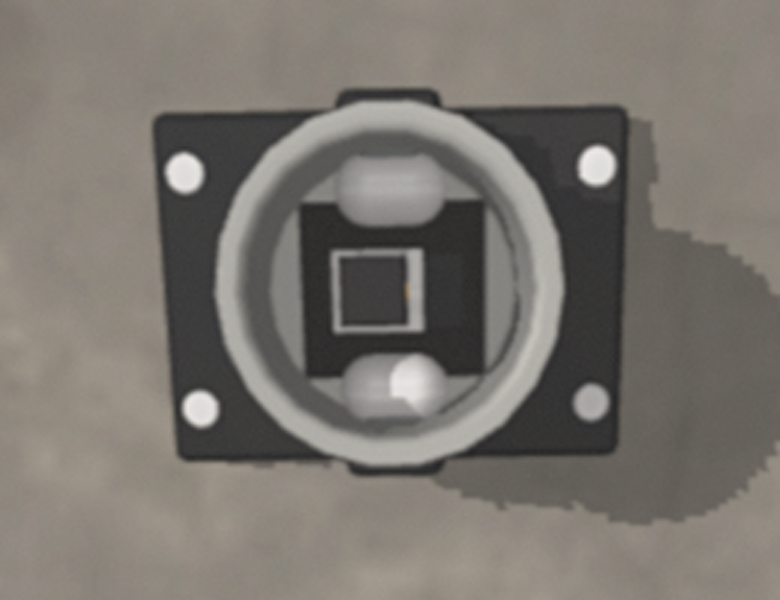

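The wrist crop shows the cup rim centred near (390,283). The black spigot top is near cols 340–408, rows 257–325, left of centre, and the flange screws are at (185,173), (597,165), (591,402) and (200,409).

```bash
python3 - <<'E'
from h import *
import pickle
f=pickle.load(open("dockf.pkl","rb"))
P=lambda q,z:ray(f,(182+(q[0]+.5)/3-.5,3+(q[1]+.5)/3-.5),z)[:2]
sc=np.array([P(q,.009) for q in [(185,173),(597,165),(591,402),(200,409)]])
fl=np.array([P(q,.008) for q in [(154,115),(629,106),(617,455),(178,461)]])
for n,a in (("screws",sc),("flange",fl)):
    e=[a[1]-a[0],a[2]-a[3]]; g=[a[0]-a[3],a[1]-a[2]]
    print(n,a.mean(0),[(np.hypot(*v)*1e3,np.arctan2(v[1],v[0])) for v in e],[(np.hypot(*v)*1e3,np.arctan2(v[1],v[0])-np.pi/2) for v in g])
for n,q in (("L",(215,285)),("R",(565,285)),("T",(390,98)),("B",(390,468))): print(n,P(q,.056))
rim=np.array([P(q,.056) for q in [(215,285),(565,285),(390,98),(390,468)]]);print("rim",rim[:2].mean(0),rim[2:].mean(0))
sp=np.array([P(q,.05) for q in [(340,257),(408,257),(408,325),(340,325)]]);print("spig",sp.mean(0),np.ptp(sp,0)*1e3)
sp=np.array([P(q,.049) for q in [(331,248),(424,248),(424,333),(331,333)]]);print("frame",sp.mean(0),np.ptp(sp,0)*1e3)
print(f["eye"],f["rotation"])
E
```

```text
screws [ 0.45277603 -0.33496418] [(np.float64(99.79575739729879), np.float64(0.1299136259931072)), (np.float64(100.07000921390605), np.float64(0.1296447234133904))] [(np.float64(56.0298342220254), np.float64(0.12428904314455291)), (np.float64(56.0558719466162), np.float64(0.1291840933591799))]
flange [ 0.45309454 -0.33511238] [(np.float64(113.89625019938156), np.float64(0.12920425734179344)), (np.float64(114.12409950652014), np.float64(0.1257186262053725))] [(np.float64(82.35526447261655), np.float64(0.12394943298841632)), (np.float64(82.75217655981245), np.float64(0.12671967442878107))]
L [ 0.41581882 -0.33800342]
R [ 0.48984879 -0.32967503]
T [ 0.44900552 -0.29776714]
B [ 0.45692875 -0.372314  ]
rim [ 0.4528338  -0.33383922] [ 0.45296714 -0.33504057]
spig [ 0.4493906  -0.33550819] [16.14957023 15.68396302]
frame [ 0.45011069 -0.33535465] [22.00784569 19.86373983]
[ 0.45859233 -0.33434744  0.33505745] [2.83145595e+00 1.12974412e-03 1.12033832e-01]
```

Emit:
{"api": "move_arm", "payload": {
  "steps": [
    [[5, 0.6, 0, 0.1, -1], [10, 1.2, 0, 0.2, -1], [15, 1.8, 0, 0.3, -1], [20, 2.4, 0, 0.39, -1], [25, 3, 0, 0.39, -1], [30, 3.7, 0, 0.39, -1], [35, 4.3, 0, 0.39, -1], [40, 4.9, 0, 0.39, -1], [45, 5.5, 0, 0.39, -1], [50, 6.1, 0, 0.39, -1]]
  ]
}}

```text
clock: 3.25
ee_pos: [0.4681, 0.0951, 0.2026]
ee_rot: [3.142, -0.0, 1.297]
wrist_force: [0.9, -0.2, -0.1]
grip_width: 0.0852
grasp_force: 0.0
```

```bash
python3 -c "
from h import *
print(tool([.472,.194,.17]),readout.state()['ee_rot'])"
```

```text
[ 9.62576642 -2.29423294  3.26227493] [ 3.14152135e+00 -2.21460624e-04  1.29700005e+00]
```

Emit:
{"api": "move_arm", "payload": {
  "steps": [
    [[4, -1, 1, 0, -1], [8, -2, 2, 0, -1], [9.6, -2.3, 3.2, 0, -1], [9.6, -2.3, 3.2, 0, -1], [9.6, -2.3, 3.2, 0, -1], [9.6, -2.3, 3.2, 0, -1], [9.6, -2.3, 3.2, 0, -1], [9.6, -2.3, 3.2, 0, -1], [9.6, -2.3, 3.2, 0, -1], [9.6, -2.3, 3.2, 0, -1]]
  ]
}}

```text
clock: 4.25
ee_pos: [0.474, 0.1906, 0.1704]
ee_rot: [3.141, -0.0, 1.295]
wrist_force: [0.3, -0.7, -0.2]
grip_width: 0.0855
grasp_force: 0.0
```

```bash
python3 - <<'E'
from h import *
import pickle
f=cams.grab_frame("wrist"); s=readout.state(); print(s["ee_pos"],s["ee_rot"],abs(s["qd"]).max())
pickle.dump(f,open("lampf.pkl","wb"))
c=f["img"][:,160:480,::-1];c=cv2.resize(c,None,fx=1.25,fy=1.25,interpolation=cv2.INTER_CUBIC)
cv2.imwrite("pics/l1.png",c)
E
```

```text
[0.47391989 0.19073325 0.1703034 ] [ 3.14149385e+00 -3.19774880e-05  1.29524142e+00] 0.003537593273350317
```

View pics/l1.png

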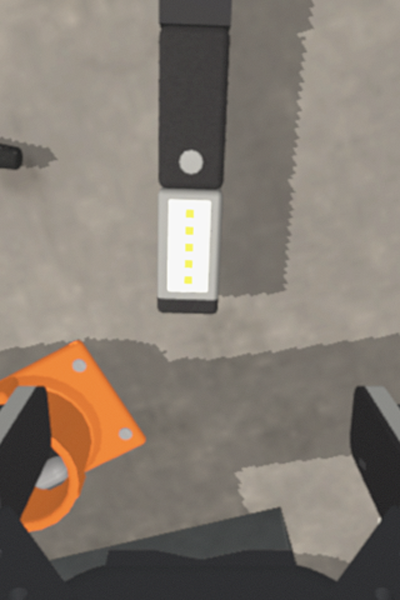

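The lamp is under the tool: head end at crop row 311 between cols 158 and 217, sides at cols 160–228 at row 28. The orange dock is clear to the left.

```bash
python3 - <<'E'
from h import *
import pickle
f=pickle.load(open("lampf.pkl","rb"))
P=lambda q:ray(f,(160+q[0]/1.25,q[1]/1.25),.034)[:2]
hl,hr,fl,fr=[P(q) for q in [(158,311),(217,311),(160,28),(229,28)]]
print(np.hypot(*(hl-hr)),np.hypot(*(fl-fr)))
h=(hl+hr)/2;g=(fl+fr)/2;d=h-g;print(h,g,np.arctan2(d[1],d[0])+np.pi)
d/=np.hypot(*d)
for k in (.022,.026): print(h-k*d, tool([*(h-k*d),.012]))
E
```

```text
0.03268922969159508 0.03250169376586142
[0.46198437 0.17306683] [0.5046182 0.3082609] 1.265314542297134
[0.46860093 0.19404828] [ 0.17377155 -0.6035899  15.83028602]
[0.46980394 0.19786308] [ 0.57359244 -0.59162093 15.83029998]
```

Emit:
{"api": "move_arm", "payload": {
  "steps": [
    [[0.4, -0.6, 4, 0.03, -1], [0.4, -0.6, 8, 0.03, -1], [0.4, -0.6, 12, 0.03, -1], [0.4, -0.6, 14.5, 0.03, -1], [0.4, -0.6, 15.9, 0.03, -1], [0.4, -0.6, 15.9, 0.03, -1], [0.4, -0.6, 15.9, 0.03, 1], [0.4, -0.6, 15.9, 0.03, 1], [0.4, -0.6, 15.9, 0.03, 1], [0.4, -0.6, 15.9, 0.03, 1]]
  ],
  "newtons": 20
}}

```text
clock: 5.3
ee_pos: [0.47, 0.1967, 0.0123]
ee_rot: [3.14, -0.001, 1.266]
wrist_force: [-0.4, -0.6, 3.3]
grip_width: 0.0334
grasp_force: 20.9
```

Emit:
{"api": "move_arm", "payload": {
  "steps": [
    [[0.3, 0, -1.4, 0, 1], [0.7, 0, -2.9, 0, 1], [1.2, 0, -4.2, 0, 1], [1.8, 0, -5.5, 0, 1], [2.5, 0, -6.8, 0, 1], [3.4, 0, -8, 0, 1], [4.3, 0, -9.1, 0, 1], [5.4, 0, -10.1, 0, 1], [5.4, 0, -10.1, 0, 1], [5.4, 0, -10.1, 0, 1]]
  ]
}}

```text
clock: 6.3
ee_pos: [0.4849, 0.2477, 0.112]
ee_rot: [-3.142, 0.001, 1.266]
wrist_force: [-0.2, 0.3, -2.2]
grip_width: 0.0339
grasp_force: 20.5
```

```bash
python3 - <<'E'
from h import *
f=cams.grab_frame("scene"); s=readout.state(); print(s["ee_pos"],s["wrist_force"],s["grip_width"])
u,v=map(int,proj(f,s["ee_pos"]));print(u,v)
a=cv2.resize(f["img"][v-60:v+60,u-60:u+60,::-1],None,fx=3.3,fy=3.3,interpolation=cv2.INTER_CUBIC)
w=cams.grab_frame("wrist")["img"][:,120:520,::-1]
w=cv2.resize(w,(330,396))
cv2.imwrite("pics/m1.png",np.hstack([a[:396],w]))
E
```

```text
[0.48453945 0.24737948 0.11162736] [ 0.13759456  0.24868118 -2.57985381] 0.033501140013039485
256 209
```

View pics/m1.png

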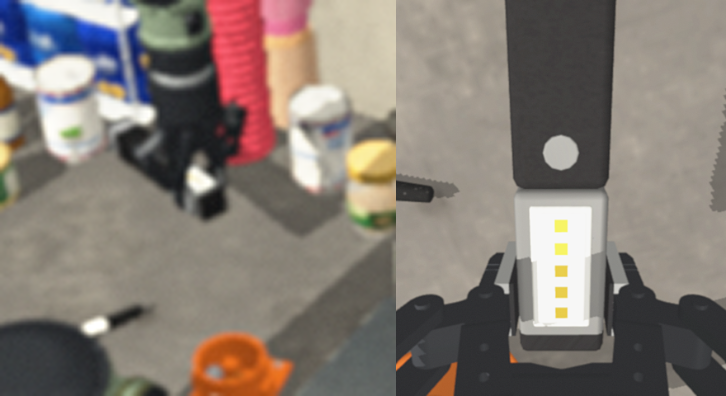

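The wrist view shows the lamp still level in the jaws, with the button at (560,152) and the head cap at (560,340). Even a 20 N grip holds it rigidly. I'll lower it and ease the closure a little to see whether it swings.

Emit:
{"api": "move_arm", "payload": {
  "steps": [
    [[0, 0, 2.5, 0, 1], [0, 0, 4.5, 0, 1], [0, 0, 4.5, 0, 1], [0, 0, 4.5, 0, 0.5], [0, 0, 4.5, 0, 0.4], [0, 0, 4.5, 0, 0.35], [0, 0, 4.5, 0, 0.3], [0, 0, 4.5, 0, 0.27], [0, 0, 4.5, 0, 0.25], [0, 0, 4.5, 0, 0.25]]
  ],
  "newtons": 20
}}

```text
clock: 7.4
ee_pos: [0.4854, 0.248, 0.0673]
ee_rot: [3.141, -0.0, 1.266]
wrist_force: [-0.5, 0.8, -1.6]
grip_width: 0.0341
grasp_force: 20.6
```

Emit:
{"api": "move_arm", "payload": {
  "steps": [
    [[0, 0, 0, 0, 0.24], [0, 0, 0, 0, 0.24], [0, 0, 0, 0, 0.235], [0, 0, 0, 0, 0.235], [0, 0, 0, 0, 0.23], [0, 0, 0, 0, 0.23], [0, 0, 0, 0, 0.225], [0, 0, 0, 0, 0.225], [0, 0, 0, 0, 0.22], [0, 0, 0, 0, 0.22]]
  ],
  "newtons": 20
}}

```text
clock: 8.4
ee_pos: [0.4854, 0.248, 0.0672]
ee_rot: [3.142, -0.0, 1.266]
wrist_force: [0.4, 0.8, -2.3]
grip_width: 0.0338
grasp_force: 20.6
```

```bash
python3 -c "
from h import *
s=readout.state();print(s['torque'],s['grip_width'],s['grasp_force'],s['ee_rot'],R.from_euler('xyz',s['ee_rot']).as_matrix().T@s['torque'])"
```

```text
[-0.20291958  0.07416726  0.04349211] 0.03376605157643191 20.64196228981018 [ 3.14156947e+00 -2.64368327e-05  1.26578827e+00] [ 0.00980826 -0.21582521 -0.04349685]
```

Emit:
{"api": "move_arm", "payload": {
  "steps": [
    [[0, 0, 3, 0, 0.22], [0, 0, 3, 0, 0.22], [0, 0, 3, 0, 0.215], [0, 0, 3, 0, 0.215], [0, 0, 3, 0, 0.21], [0, 0, 3, 0, 0.21], [0, 0, 3, 0, 0.205], [0, 0, 3, 0, 0.205], [0, 0, 3, 0, 0.2], [0, 0, 3, 0, 0.2]]
  ],
  "newtons": 20
}}

```text
clock: 9.4
ee_pos: [0.4856, 0.2481, 0.0375]
ee_rot: [3.141, -0.0, 1.266]
wrist_force: [-0.3, 0.3, 0.6]
grip_width: 0.0342
grasp_force: 0.1
```

```bash
python3 -c "
from h import *
s=readout.state();print(s['torque'],s['grip_width'],s['grasp_force'],s['ee_rot'],R.from_euler('xyz',s['ee_rot']).as_matrix().T@s['torque'])"
```

```text
[-0.01322589 -0.04151853 -0.01156859] 0.03421034716218817 0.08370753144845366 [ 3.14107614e+00 -4.48495839e-04  1.26582013e+00] [-0.04357914 -0.00015475  0.01154897]
```

Emit:
{"api": "move_arm", "payload": {
  "steps": [
    [[0, 0, 0, 0, 0], [0, 0, 0, 0, -0.5], [0, 0, 0, 0, -1], [0, 0, -3, 0, -1], [0, 0, -7, 0, -1], [0, 0, -11, 0, -1], [0, 0, -13, 0, -1], [0, 0, -13, 0, -1], [0, 0, -13, 0, -1], [0, 0, -13, 0, -1]]
  ]
}}

```text
clock: 10.4
ee_pos: [0.4843, 0.2477, 0.1658]
ee_rot: [-3.14, 0.001, 1.266]
wrist_force: [0.3, -0.2, -0.6]
grip_width: 0.0855
grasp_force: 0.0
```

```bash
cat >> h.py <<'E'
def window(f,z=.034):
    g=f["img"].min(2); n,l,st,c=cv2.connectedComponentsWithStats((g>215).astype(np.uint8))
    i=1+st[1:,4].argmax(); (cx,cy),wh,a=cv2.minAreaRect(np.argwhere(l==i)[:,::-1].astype(np.float32))
    b=cv2.boxPoints(((cx,cy),wh,a)); W=np.array([ray(f,q,z)[:2] for q in b])
    e=[W[1]-W[0],W[2]-W[1]]; e=max(e,key=np.linalg.norm)
    return W.mean(0),np.linalg.norm(e),np.arctan2(e[1],e[0])%np.pi,st[i]
E
python3 - <<'E'
from h import *
import pickle
f0=pickle.load(open("lampf.pkl","rb")); print(window(f0))
f=cams.grab_frame("wrist"); print(window(f)); s=readout.state(); print(s["ee_pos"],s["ee_rot"])
cv2.imwrite("pics/l2.png",f["img"][:,160:480,::-1])
E
```

```text
(array([0.66899409, 0.24721923]), np.float64(0.05310454396647477), np.float64(1.5252798244073607), array([ 576,    0,   64,   95, 3845], dtype=int32))
(array([0.67406261, 0.24914836]), np.float64(0.05547152668700528), np.float64(1.4968077708369651), array([ 581,   87,   59,   90, 3588], dtype=int32))
[0.48422642 0.24763364 0.16561633] [-3.13919589e+00  1.76958058e-03  1.26580659e+00]
```

View pics/l2.png

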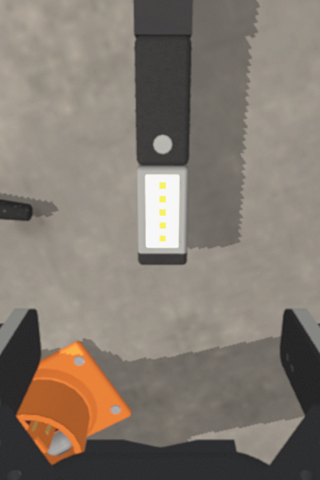

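The lamp is flat again, its head end at crop row 264, cols 138–187. Next I'll grip only a small patch at the head's top corner, so friction there resists the swing less and the lever arm is longer.

```bash
python3 - <<'E'
from h import *
f=cams.grab_frame("wrist")
hl,hr,fl,fr=[ray(f,(160+u,v),.034)[:2] for u,v in [(138,264),(187,264),(134,36),(191,36)]]
h=(hl+hr)/2;d=h-(fl+fr)/2;print(h,np.arctan2(d[1],d[0])+np.pi,np.hypot(*(hl-hr)))
d/=np.hypot(*d); print(tool([*(h-.002*d),.030]))
E
```

```text
[0.47679389 0.21868088] 1.2684815844102242 0.033747591651145166
[-2.76558319  0.17898163 13.57306782]
```

Emit:
{"api": "move_arm", "payload": {
  "steps": [
    [[-2.8, 0.2, 4, 0, -1], [-2.8, 0.2, 8, 0, -1], [-2.8, 0.2, 12, 0, -1], [-2.8, 0.2, 13.6, 0, -1], [-2.8, 0.2, 13.6, 0, -1], [-2.8, 0.2, 13.6, 0, 1], [-2.8, 0.2, 13.6, 0, 1], [-2.8, 0.2, 13.6, 0, 1], [-2.8, 0.2, 13.6, 0, 1], [-2.8, 0.2, 13.6, 0, 1]]
  ],
  "newtons": 20
}}

```text
clock: 11.5
ee_pos: [0.4796, 0.2211, 0.0325]
ee_rot: [3.14, -0.001, 1.266]
wrist_force: [-1.6, -0.2, 6.7]
grip_width: 0.0335
grasp_force: 20.1
```

Emit:
{"api": "move_arm", "payload": {
  "steps": [
    [[0.3, 0, -1.5, 0, 1], [0.7, 0, -3, 0, 1], [1.2, 0, -4.5, 0, 1], [1.8, 0, -6, 0, 1], [2.6, 0, -7.5, 0, 1], [3.5, 0, -9, 0, 1], [4.6, 0, -10.5, 0, 1], [5.8, 0, -12, 0, 1], [5.8, 0, -12, 0, 1], [5.8, 0, -12, 0, 1]]
  ]
}}

```text
clock: 12.5
ee_pos: [0.4959, 0.2757, 0.1509]
ee_rot: [3.141, 0.001, 1.266]
wrist_force: [0.4, -0.8, -3.1]
grip_width: 0.0331
grasp_force: 20.1
```

```bash
python3 - <<'E'
from h import *
s=readout.state(); print(s["ee_pos"],s["wrist_force"],s["grip_width"],R.from_euler('xyz',s['ee_rot']).as_matrix().T@s['torque'])
f=cams.grab_frame("wrist")
g=f["img"].min(2)[:, 240:400]; n,l,st,c=cv2.connectedComponentsWithStats((g>190).astype(np.uint8)); i=st[1:,4].argsort()[::-1][:3]+1
print(st[i])
cv2.imwrite("pics/l3.png",f["img"][:,160:480,::-1])
E
```

```text
[0.49592232 0.2757102  0.15086631] [ 0.43190847 -0.76065193 -3.12754869] 0.033110359591910984 [ 0.00825687 -0.21660207  0.01583757]
[[  51  181   58  119 5943]
 [ 144  344   12   11   63]
 [   8  345    9   10   45]]
```

View pics/l3.png

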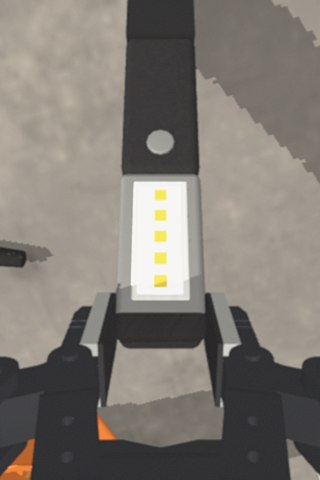

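The crop shows the lamp tilted about 30° foot-down: its sides narrow from 76 px at the head to 66 px away from it, and the head face shows at rows 310–347. The small patch lets it slip, so vertical jerks should ratchet it further.

Emit:
{"api": "move_arm", "payload": {
  "steps": [
    [[0, 0, -5, 0, 1], [0, 0, 0, 0, 1], [0, 0, -5, 0, 1], [0, 0, 0, 0, 1], [0, 0, -5, 0, 1], [0, 0, 0, 0, 1], [0, 0, -5, 0, 1], [0, 0, 0, 0, 1], [0, 0, -5, 0, 1], [0, 0, -5, 0, 1]]
  ]
}}

```text
clock: 13.55
ee_pos: [0.4958, 0.2753, 0.2011]
ee_rot: [-3.14, 0.001, 1.265]
wrist_force: [1.7, 1.0, 1.0]
grip_width: 0.0
grasp_force: 0.0
```

```bash
cat >> h.py <<'E'
def tilt():
    f=cams.grab_frame("wrist"); g=f["img"].min(2)[:, 240:400]
    n,l,st,c=cv2.connectedComponentsWithStats((g>190).astype(np.uint8)); i=st[1:,4].argsort()[::-1][:2]+1
    s=readout.state(); print(st[i].tolist(),s["ee_pos"],s["wrist_force"],s["grip_width"],"ty",(R.from_euler('xyz',s['ee_rot']).as_matrix().T@s['torque'])[1])
    return f
E
python3 -c "
from h import *
f=tilt();cv2.imwrite('pics/l4.png',f['img'][:,160:480,::-1])"
```

```text
[[39, 201, 42, 21, 574], [87, 344, 6, 5, 15]] [0.49667681 0.2756123  0.20134511] [ 0.39186187  0.80239741 -0.23776614] 0.00010780568327374532 ty -0.030776800076924453
```

The jerks dropped it. I'll find the lamp in one combined view.

```bash
python3 - <<'E'
from h import *
f=cams.grab_frame("top"); t=cv2.resize(f["img"][210:300,180:280,::-1],None,fx=4,fy=4,interpolation=cv2.INTER_CUBIC)
w=cv2.imread("pics/l4.png")
w=cv2.resize(w,(320,480)); t=cv2.copyMakeBorder(t,0,120,0,0,cv2.BORDER_CONSTANT)
cv2.imwrite("pics/n1.png",np.hstack([t,w]))
E
```

```text
(no output)
```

View pics/n1.png

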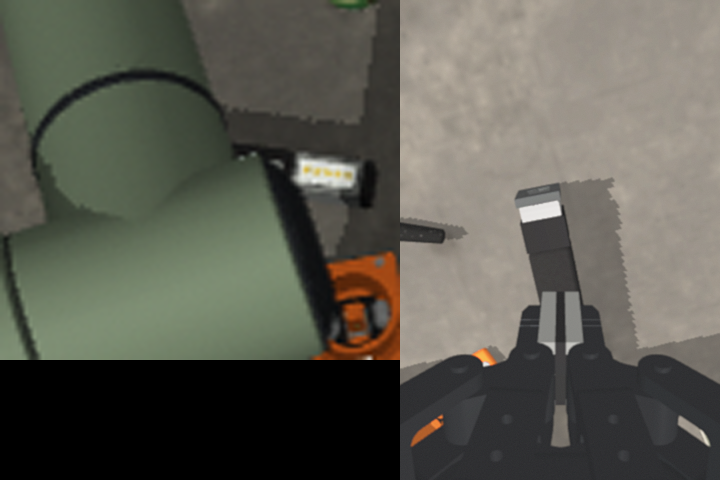

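The two halves were taken 0.15 s apart, while the lamp was tumbling. In the later top crop it lies window up, with the window at (327,173) and its head at right (368,183). I'll open the jaws, let it settle and measure it.

Emit:
{"api": "move_arm", "payload": {
  "steps": [
    [[0, 0, 0, 0, -1], [0, 0, 0, 0, -1], [0, 0, 0, 0, -1], [0, 0, 0, 0, -1], [0, 0, 0, 0, -1], [0, 0, 0, 0, -1], [0, 0, 0, 0, -1], [0, 0, 0, 0, -1], [0, 0, 0, 0, -1], [0, 0, 0, 0, -1]]
  ]
}}

```text
clock: 14.65
ee_pos: [0.4963, 0.276, 0.2012]
ee_rot: [3.142, -0.0, 1.266]
wrist_force: [-0.7, 0.2, -0.5]
grip_width: 0.0853
grasp_force: 0.0
```

```bash
python3 - <<'E'
from h import *
f=cams.grab_frame("wrist"); c=f["img"][:,160:480,::-1]; cv2.imwrite("pics/l5.png",c)
g=f["img"].min(2); n,l,st,ce=cv2.connectedComponentsWithStats((g>190).astype(np.uint8)); i=st[1:,4].argsort()[::-1][:4]+1
print(st[i],ce[i])
print(proj(f,[.47,.20,.034]))
ft=cams.grab_frame("top");cv2.imwrite("pics/t5.png",ft["img"][:,:,::-1])
gt=ft["img"][225:290,200:285].min(2);n,l,st,ce=cv2.connectedComponentsWithStats((gt>170).astype(np.uint8)); i=st[1:,4].argsort()[::-1][:3]+1
print(st[i],ce[i]+[200,225])
E
```

```text
[[ 535  123  105  114 5413]
 [  33  213  112   27 1827]
 [ 315  340   35   53 1214]
 [ 279  202   41   21  565]] [[587.8812119  161.44651764]
 [ 88.88505747 225.68856048]
 [332.51235585 365.73476112]
 [299.19469027 212.33628319]]
[317.04581536 305.93356413]
[[54 25 14  7 57]] [[260.38596491 252.96491228]]
```

```bash
python3 - <<'E'
import cv2,numpy as np
w=cv2.imread("pics/l5.png"); t=cv2.resize(cv2.imread("pics/t5.png")[210:300,180:285],(420,360),interpolation=cv2.INTER_CUBIC)
cv2.imwrite("pics/n2.png",np.hstack([w,cv2.copyMakeBorder(t,0,120,0,0,cv2.BORDER_CONSTANT)]))
E
```

```text
(no output)
```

View pics/n2.png

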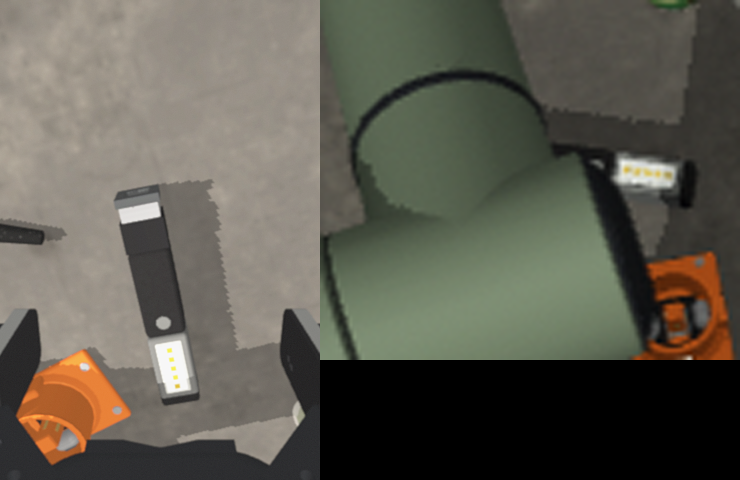

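The lamp lies flat, window up: foot collar at (140,212), button at (163,323), head end at (180,400). The orange dock is clear at (75,400).

```bash
python3 - <<'E'
from h import *
f=cams.grab_frame("wrist")
P=lambda u,v:ray(f,(160+u,v),.034)[:2]
hl,hr=P(163,404),P(198,397);h=(hl+hr)/2;b=P(163,323);c=P(140,212)
print(h,b,c,np.hypot(*(hl-hr)))
for q in (b,c): d=q-h; print(np.hypot(*d),np.arctan2(d[1],d[0]))
d=(c-h)/np.hypot(*(c-h)); s=readout.state()
print("yaw",s["ee_rot"][2])
for k in (.003,.004): print(tool([*(h+k*d),.028]))
E
```

```text
[0.46178186 0.10612204] [0.46996502 0.18371678] [0.48143114 0.27854291] 0.03138920743578353
0.07802504930066154 1.4657243967449862
0.1735368892060346 1.4573247194598151
yaw 1.2657882328942116
[-16.9481032    1.75433116  17.32174536]
[-16.84993191   1.73529441  17.3217486 ]
```

Emit:
{"api": "move_arm", "payload": {
  "steps": [
    [[-5, 0.5, 0, -0.1, -0.4], [-10, 1, 1, -0.193, -0.4], [-15, 1.5, 4, -0.193, -0.4], [-16.9, 1.74, 8, -0.193, -0.4], [-16.9, 1.74, 12, -0.193, -0.4], [-16.9, 1.74, 15, -0.193, -0.4], [-16.9, 1.74, 16.5, -0.193, -0.4], [-16.9, 1.74, 17.3, -0.193, -0.4], [-16.9, 1.74, 17.3, -0.193, -0.4], [-16.9, 1.74, 17.3, -0.193, -0.4]]
  ]
}}

```text
clock: 15.8
ee_pos: [0.4628, 0.1097, 0.0289]
ee_rot: [3.14, -0.0, 1.459]
wrist_force: [0.5, -0.0, 1.0]
grip_width: 0.0598
grasp_force: 0.0
```

```bash
python3 - <<'E'
from h import *
s=readout.state();print(s["ee_pos"],s["wrist_force"],s["grip_width"],tool([.4622,.1101,.028]))
f=cams.grab_frame("wrist");g=f["img"].min(2)[150:420,240:400]
n,l,st,ce=cv2.connectedComponentsWithStats((g>190).astype(np.uint8)); i=st[1:,4].argsort()[::-1][:2]+1
print(st[i]+[240,150,0,0,0])
# expected head edge in image
for p in ([.462,.106,.034],[.470,.1837,.034]): print(proj(f,p))
E
```

```text
[0.46283694 0.10974313 0.02890635] [ 0.48728391 -0.02459545  0.98447841] 0.059825418601854585 [ 0.02833763 -0.06738423  0.09056272]
[[ 280  166   82  150 9667]
 [ 268  210    4   12   24]]
[318.14656049 341.00906539]
[315.62299345 112.94262673]
```

Emit:
{"api": "move_arm", "payload": {
  "steps": [
    [[0, 0, 0, 0, 1], [0, 0, 0, 0, 1], [0, 0, 0, 0, 1], [0, 0, 0, 0, 1], [0, 0, -1.5, 0, 1], [0, 0, -3, 0, 1], [0, 0, -4.5, 0, 1], [0, 0, -6, 0, 1], [0, 0, -7.5, 0, 1], [0, 0, -9, 0, 1]]
  ],
  "newtons": 20
}}

```text
clock: 16.85
ee_pos: [0.4616, 0.1094, 0.1187]
ee_rot: [-3.141, 0.001, 1.459]
wrist_force: [-0.2, 0.0, -1.6]
grip_width: 0.0336
grasp_force: 20.5
```

```bash
cat >> h.py <<'E'
def pose():
    # pitch of lamp from LED window quad via solvePnP; returns x-axis (foot->head reversed: head->foot) in tool frame
    f=cams.grab_frame("wrist"); s=readout.state(); g=f["img"].min(2).copy(); g[:, :230]=0; g[:,410:]=0
    n,l,st,c=cv2.connectedComponentsWithStats((g>185).astype(np.uint8)); i=1+st[1:,4].argmax()
    cnt=max(cv2.findContours((l==i).astype(np.uint8),0,2)[0],key=len); r=cv2.convexHull(cnt)
    q=cv2.approxPolyDP(r,.05*cv2.arcLength(r,True),True)[:,0]
    print(st[i].tolist(),q.tolist(),"F",s["wrist_force"].round(1),s["ee_pos"].round(4),s["grip_width"].round(4),"ty",(R.from_euler('xyz',s['ee_rot']).as_matrix().T@s['torque'])[1].round(3))
    return f
E
python3 -c "
from h import *
f=pose();cv2.imwrite('pics/p1.png',f['img'])"
```

```text
Traceback (most recent call last):
  File "h.py", line 31, in pose
    print(st[i].tolist(),q.tolist(),"F",s["wrist_force"].round(1),s["ee_pos"].round(4),s["grip_width"].round(4),"ty",(R.from_euler('xyz',s['ee_rot']).as_matrix().T@s['torque'])[1].round(3))
                                                                                       ^^^^^^^^^^^^^^^^^^^^^
AttributeError: 'float' object has no attribute 'round'
```

```bash
python3 - <<'E'
s=open("h.py").read(); s=s[:s.index("def pose()")]
s+='''
def quad(f,u0=230,u1=410,v1=480):
    g=f["img"].min(2).copy(); g[:, :u0]=0; g[:,u1:]=0; g[v1:]=0
    n,l,st,c=cv2.connectedComponentsWithStats((g>185).astype(np.uint8)); i=1+st[1:,4].argmax()
    m=cv2.morphologyEx((l==i).astype(np.uint8),cv2.MORPH_CLOSE,np.ones((9,9)))
    r=cv2.convexHull(max(cv2.findContours(m,0,2)[0],key=len))
    for e in np.linspace(.01,.1,30):
        q=cv2.approxPolyDP(r,e*cv2.arcLength(r,True),True)[:,0]
        if len(q)<=4: break
    ctr=q.mean(0); a=np.arctan2(*(q-ctr).T[::-1]); return q[a.argsort()].astype(float),st[i].tolist() # TL,TR,BR,BL
def pose(W=.020,L=.0546):
    f=cams.grab_frame("wrist"); s=readout.state(); T=R.from_euler('xyz',s['ee_rot']).as_matrix()
    print("F",np.round(s["wrist_force"],1),np.round(s["ee_pos"],4),s["grip_width"],"ty",(T.T@s['torque'])[1])
    q,st=quad(f); print(q.tolist(),st)
    if len(q)==4:
        o=np.array([[L/2,-W/2,0],[L/2,W/2,0],[-L/2,W/2,0],[-L/2,-W/2,0]]) # x toward foot, y tool y
        n,rv,tv,er=cv2.solvePnPGeneric(o,q,f["mtx"],None,flags=cv2.SOLVEPNP_IPPE)
        C=T.T@R.from_euler('xyz',f["rotation"]).as_matrix()
        for r,t in zip(rv,tv):
            x=C@cv2.Rodrigues(r)[0][:,0]; print("foot dir in tool",x.round(3),"tilt deg",np.degrees(np.arctan2(x[2],x[0])),er.ravel()[:1])
    return f
'''
open("h.py","w").write(s)
E
python3 - <<'E'
from h import *
import pickle
f=pickle.load(open("lampf.pkl","rb"))
q,st=quad(f,260,360,300);print(q,st)
W=np.array([ray(f,p,.034)[:2] for p in q]);print([np.hypot(*(W[i]-W[(i+1)%len(q)])) for i in range(len(q))])
pose()
E
```

```text
[[296. 158.]
 [329. 161.]
 [325. 234.]
 [293. 232.]] [293, 158, 37, 77, 2441]
[np.float64(0.02144554378194848), np.float64(0.049784620870256), np.float64(0.021928246784161696), np.float64(0.05030833371904621)]
F [ 0.2  0.8 -2.8] [0.4633 0.1096 0.1198] 0.033475540239447876 ty -0.20042945691935865
[[273.0, 162.0], [363.0, 163.0], [350.0, 313.0], [290.0, 313.0]] [271, 162, 93, 153, 11037]
foot dir in tool [ 0.925 -0.009 -0.379] tilt deg -22.289134062930295 [1.2870395]
foot dir in tool [ 0.45  -0.012  0.893] tilt deg 63.24808353855073 [1.2870395]
```

```bash
cat >> h.py <<'E'
def widths(f,rows=range(10,360,25)):
    hsv=f["img"].astype(int)
    for r in rows:
        x=hsv[r].mean(1); e=np.abs(np.convolve(x,[1,1,0,-1,-1],'same')); 
        k=[int(i) for i in range(200,440) if e[i]>50 and e[i]==e[max(i-4,0):i+5].max()]; print(r,[(i,int(x[i-4]),int(x[i+4])) for i in k])
E
python3 -c "
from h import *
f=cams.grab_frame('wrist');widths(f)"
```

```text
10 [(267, 161, 67), (374, 51, 161)]
35 [(267, 160, 68), (373, 53, 160)]
60 [(268, 159, 71), (372, 55, 156)]
85 [(268, 163, 69), (372, 54, 158)]
110 [(269, 164, 68), (301, 70, 208), (338, 205, 66), (371, 56, 156)]
135 [(269, 160, 69), (371, 54, 156)]
160 [(253, 118, 161), (370, 142, 164)]
185 [(270, 125, 201), (286, 202, 247), (314, 247, 216), (327, 215, 247), (353, 247, 203), (366, 201, 127)]
210 [(271, 119, 201), (287, 202, 247), (352, 247, 202), (366, 200, 117)]
235 [(271, 125, 199), (287, 199, 247), (352, 247, 202), (366, 195, 121)]
260 [(288, 146, 232), (352, 233, 155)]
285 [(289, 145, 235), (351, 233, 155)]
310 [(237, 126, 51), (250, 50, 147), (266, 146, 46), (273, 49, 130), (289, 143, 233), (351, 234, 153), (367, 141, 45), (375, 45, 146), (390, 146, 51), (404, 50, 121)]
335 [(225, 123, 52), (242, 53, 146), (259, 145, 47), (381, 45, 145), (398, 146, 52), (416, 52, 166)]
```

The widths put the tilt at only about 5°, so this patch holds too well. I'll set the lamp down and regrip with a smaller, higher patch.

Emit:
{"api": "move_arm", "payload": {
  "steps": [
    [[0, 0, 4, 0, 1], [0, 0, 7, 0, 1], [0, 0, 8.8, 0, 1], [0, 0, 8.8, 0, 1], [0, 0, 8.8, 0, -0.4], [0, 0, 8.8, 0, -0.4], [-0.2, 0, 8.35, 0, -0.4], [-0.2, 0, 8.35, 0, -0.4], [-0.2, 0, 8.35, 0, 1], [-0.2, 0, 8.35, 0, 1]]
  ],
  "newtons": 20
}}

```text
clock: 18.0
ee_pos: [0.4621, 0.1076, 0.0351]
ee_rot: [3.141, -0.0, 1.459]
wrist_force: [-2.8, 0.4, 9.2]
grip_width: 0.0333
grasp_force: 20.1
```

Emit:
{"api": "move_arm", "payload": {
  "steps": [
    [[0, 0, 0, 0, 1], [0, 0, 0, 0, 1], [0, 0, -1.5, 0, 1], [0, 0, -3, 0, 1], [0, 0, -4.5, 0, 1], [0, 0, -6, 0, 1], [0, 0, -7.5, 0, 1], [0, 0, -9, 0, 1], [0, 0, -10, 0, 1], [0, 0, -10, 0, 1]]
  ]
}}

```text
clock: 19.0
ee_pos: [0.4626, 0.1076, 0.1356]
ee_rot: [3.14, -0.0, 1.459]
wrist_force: [0.2, -0.4, -1.1]
grip_width: 0.0329
grasp_force: 20.1
```

```bash
python3 -c "
from h import *
f=pose();widths(f,range(10,360,50))"
```

```text
F [ 0.1 -0.5 -1.7] [0.4622 0.1075 0.1349] 0.03299759859898418 ty -0.18001369706027842
[[282.0, 180.0], [346.0, 184.0], [347.0, 305.0], [292.0, 304.0]] [280, 180, 75, 126, 6704]
foot dir in tool [ 0.929 -0.03  -0.368] tilt deg -21.608822301619195 [1.23896559]
foot dir in tool [ 0.482 -0.038  0.875] tilt deg 61.16294146336159 [1.23896559]
10 [(284, 167, 61), (355, 63, 127), (423, 122, 166)]
60 [(284, 168, 71), (356, 60, 124)]
110 [(282, 173, 69), (358, 57, 164), (370, 164, 126)]
160 [(281, 130, 71), (359, 57, 167), (410, 168, 122)]
210 [(279, 132, 194), (292, 191, 247), (347, 247, 190), (358, 190, 126)]
260 [(218, 157, 201), (227, 201, 158), (292, 147, 237), (314, 247, 180), (326, 180, 247), (348, 231, 149)]
310 [(237, 132, 54), (251, 57, 156), (266, 156, 50), (277, 49, 144), (364, 145, 48), (374, 51, 157), (390, 156, 56), (403, 54, 179)]
```

The widths now give a steady tilt of about 32°. Next I'll lift, turn the foot towards the steel box's left face and use that face to swing the lamp upright.

Emit:
{"api": "move_arm", "payload": {
  "steps": [
    [[0.4, -0.2, -1, -0.04, 1], [1, -0.6, -2.5, -0.12, 1], [2, -1, -4, -0.22, 1], [3, -1.5, -5.5, -0.34, 1], [4, -2, -7, -0.47, 1], [5, -2.5, -8, -0.6, 1], [6, -3, -8.5, -0.73, 1], [7, -3.5, -8.5, -0.86, 1], [8, -4, -8.5, -0.99, 1], [8.8, -4.2, -8.5, -1.12, 1]]
  ],
  "newtons": 40
}}

```text
clock: 20.05
ee_pos: [0.429, 0.2002, 0.2186]
ee_rot: [-3.14, -0.002, 2.585]
wrist_force: [-0.0, 0.4, -2.1]
grip_width: 0.0324
grasp_force: 40.7
```

Emit:
{"api": "move_arm", "payload": {
  "steps": [
    [[0, 0, 0, -0.13, 1], [0, 0, 0, -0.26, 1], [0, 0, 0, -0.39, 1], [0, 0, 0, -0.52, 1], [0, 0, 0, -0.65, 1], [0, 0, 0, -0.78, 1], [0, 0, 0, -0.91, 1], [0, 0, 0, -1.04, 1], [0, 0, 0, -1.17, 1], [0, 0, 0, -1.3, 1]]
  ]
}}

```text
clock: 21.05
ee_pos: [0.4293, 0.1997, 0.2184]
ee_rot: [3.14, -0.002, -2.399]
wrist_force: [-0.9, 0.6, -2.9]
grip_width: 0.032
grasp_force: 40.6
```

```bash
python3 -c "
from h import *
f=cams.grab_frame('wrist');widths(f,range(10,360,50)); s=readout.state();print(s['ee_pos'],s['ee_rot'],s['wrist_force'],s['grip_width'],tool([.43,.2,.15]))"
```

```text
10 [(251, 111, 153), (263, 152, 101), (274, 103, 163), (285, 184, 43), (355, 42, 138), (433, 110, 159)]
60 [(236, 112, 153), (285, 130, 46), (355, 43, 145), (392, 115, 162)]
110 [(283, 110, 47), (357, 67, 161)]
160 [(224, 109, 151), (281, 154, 53), (359, 65, 159)]
210 [(283, 128, 177), (293, 176, 246), (348, 246, 180), (431, 132, 48)]
260 [(277, 152, 142), (292, 179, 246), (314, 247, 197), (326, 197, 247), (349, 246, 183), (361, 183, 154)]
310 [(238, 146, 46), (252, 48, 181), (267, 180, 53), (278, 57, 173), (330, 184, 122), (363, 116, 46), (373, 51, 181), (388, 181, 61), (402, 59, 152)]
[0.42944615 0.19965134 0.21848878] [ 3.14060917e+00 -1.53945400e-03 -2.39578129e+00] [ 0.65588319  0.37008254 -1.94408003] 0.03193469451108458 [-0.07488462 -0.01870793  6.84875616]
```

```bash
python3 - <<'E'
from h import *
T=cams.grab_frame("top");S=cams.grab_frame("scene")
for n,a,b in (("FL",(301,290),(287,270)),("BL",(302,249),(315,241)),("BR",(376,248),(378,261)),("FR",(376,290),(346,293))):
    z=np.linspace(0,.15,151); d=[np.linalg.norm(ray(T,a,k)[:2]-ray(S,b,k)[:2]) for k in z]; k=z[np.argmin(d)]; print(n,k,min(d),ray(T,a,k),ray(S,b,k))
E
```

```text
FL 0.063 0.012544109518887507 [0.33295146 0.00095152 0.063     ] [0.32339752 0.0090803  0.063     ]
BL 0.075 0.008520259888262495 [0.4710825  0.00268263 0.075     ] [ 0.47695807 -0.00348766  0.075     ]
BR 0.098 0.0018460426161027081 [ 0.47453255 -0.24256239  0.098     ] [ 0.47370383 -0.24091282  0.098     ]
FR 0.096 0.035949735325920135 [ 0.3317728  -0.24189773  0.096     ] [ 0.30645288 -0.21637744  0.096     ]
```

Emit:
{"api": "move_arm", "payload": {
  "steps": [
    [[0, 0, 0, -0.13, 1], [0, 0, 0, -0.26, 1], [0, 0, 0, -0.4, 1], [0, 0, 0, -0.54, 1], [0, 0, 0, -0.68, 1], [0, 0, 1, -0.825, 1], [0, 0, 3, -0.825, 1], [0, 0, 5.5, -0.825, 1], [0, 0, 7, -0.825, 1], [0, 0, 7.8, -0.825, 1]]
  ],
  "newtons": 30
}}

```text
clock: 22.2
ee_pos: [0.4287, 0.1995, 0.1399]
ee_rot: [3.139, -0.001, -1.582]
wrist_force: [-0.4, 0.1, -2.7]
grip_width: 0.032
grasp_force: 40.7
```

Emit:
{"api": "move_arm", "payload": {
  "steps": [
    [[1, 0, 0, 0, 1], [2, 0, 0, 0, 1], [3, 0, -0.2, 0, 1], [3.8, 0, -1.1, 0, 1], [4.7, 0, -2.3, 0, 1], [5.8, 0, -3.6, 0, 1], [6.9, 0, -4.8, 0, 1], [8.2, 0, -6, 0, 1], [9.6, 0, -7.1, 0, 1], [9.6, 0, -7.1, 0, 1]]
  ],
  "newtons": 20
}}

```text
clock: 23.2
ee_pos: [0.4303, 0.1023, 0.2148]
ee_rot: [-3.138, 0.0, -1.582]
wrist_force: [0.0, 1.7, -2.1]
grip_width: 0.0321
grasp_force: 36.1
```

```bash
python3 -c "
from h import *
f=pose();widths(f,range(10,360,50))"
```

```text
F [-0.2  0.9 -2.9] [0.4299 0.103  0.2139] 0.0321014636065782 ty -0.3671553448772952
[[297.0, 215.0], [342.0, 214.0], [347.0, 308.0], [293.0, 309.0]] [293, 213, 55, 97, 4267]
foot dir in tool [ 0.39  -0.004  0.921] tilt deg 67.02829341920123 [0.55533847]
foot dir in tool [ 0.906 -0.003 -0.423] tilt deg -25.047022552866604 [0.55533847]
10 [(232, 166, 120)]
60 []
110 [(240, 123, 170), (260, 172, 124), (291, 128, 60), (348, 59, 121)]
160 [(288, 134, 48), (352, 60, 121)]
210 [(356, 112, 151), (386, 140, 114), (395, 115, 153), (407, 86, 153), (420, 183, 114)]
260 [(280, 165, 120), (294, 122, 210), (346, 211, 122), (412, 125, 153)]
310 [(238, 161, 50), (252, 53, 152), (267, 150, 46), (278, 41, 122), (293, 121, 163), (347, 161, 121), (362, 116, 47), (373, 47, 152), (388, 151, 53), (402, 50, 169)]
```

The pivot is working: tilt is about 57° with 1–2 N at the wrist. Continuing to vertical.

Emit:
{"api": "move_arm", "payload": {
  "steps": [
    [[1.2, 0, -0.3, 0, 1], [2.4, 0, -0.7, 0, 1], [3.6, 0, -1.1, 0, 1], [4.8, 0, -1.4, 0, 1], [6, 0, -1.6, 0, 1], [7, 0, -1.8, 0, 1], [8, 0, -1.9, 0, 1], [8.6, 0, -1.9, 0, 1], [9, 0, -1.9, 0, 1], [9, 0, -1.9, 0, 1]]
  ],
  "newtons": 20
}}

```text
clock: 24.25
ee_pos: [0.4283, 0.0134, 0.2316]
ee_rot: [3.141, 0.0, -1.58]
wrist_force: [1.0, 0.9, -1.6]
grip_width: 0.0318
grasp_force: 30.5
```

```bash
python3 -c "
from h import *
f=pose(.0215,.05);cv2.imwrite('pics/up.png',f['img'])
widths(f,range(60,380,25))"
```

```text
F [ 0.7  0.1 -2. ] [0.4283 0.0137 0.2316] 0.03244777382846897 ty -0.3007293301765234
[[303.0, 266.0], [337.0, 265.0], [346.0, 319.0], [294.0, 319.0]] [293, 265, 54, 56, 1730]
foot dir in tool [0.122 0.002 0.993] tilt deg 83.00049279006788 [1.57198391]
foot dir in tool [ 0.839  0.002 -0.544] tilt deg -32.92719523813208 [1.57198391]
60 [(379, 126, 244), (388, 245, 125)]
85 [(378, 125, 238), (386, 238, 125)]
110 [(217, 159, 120), (233, 121, 246), (241, 246, 122)]
135 [(235, 165, 247), (243, 247, 124)]
160 [(212, 123, 164), (243, 165, 122)]
185 []
210 [(233, 164, 121), (296, 126, 41), (344, 41, 123)]
235 [(293, 124, 44), (347, 46, 122)]
260 [(289, 128, 48), (351, 58, 119)]
285 [(296, 107, 184), (314, 199, 142), (325, 142, 196), (344, 188, 107), (354, 108, 154), (379, 141, 116), (432, 152, 57), (437, 52, 147)]
310 [(228, 166, 130), (238, 128, 53), (252, 51, 151), (267, 151, 48), (277, 41, 106), (293, 108, 183), (314, 199, 168), (346, 199, 106), (363, 147, 45), (373, 48, 152), (388, 150, 52), (411, 55, 139), (439, 150, 119)]
335 [(227, 160, 52), (244, 53, 151), (261, 150, 49), (379, 48, 152), (396, 151, 52), (414, 52, 122)]
360 [(209, 159, 53), (265, 72, 41), (431, 53, 171)]
```

The lamp is upright to about 83°. I'll back it off the box to clear worktop and lower it until the foot squares on the table.

Emit:
{"api": "move_arm", "payload": {
  "steps": [
    [[-0.6, 0, 0, 0, 1], [-1.5, -0.5, 0, 0, 1], [-3, -1.5, 0, 0, 1], [-4.5, -2.5, 0.3, 0, 1], [-6, -3.5, 1, 0, 1], [-7, -4.2, 1.9, 0, 1], [-7.6, -4.5, 2.8, 0, 1], [-7.6, -4.5, 3.5, 0, 1], [-7.6, -4.5, 3.8, 0, 1], [-7.6, -4.5, 3.8, 0, 1]]
  ]
}}

```text
clock: 25.3
ee_pos: [0.4732, 0.0889, 0.1931]
ee_rot: [3.14, -0.0, -1.58]
wrist_force: [-0.3, -0.3, -1.7]
grip_width: 0.0321
grasp_force: 30.9
```

```bash
python3 -c "
from h import *
f=pose(.0215,.05)"
```

```text
F [ 0.1  0.  -3. ] [0.4736 0.0889 0.1936] 0.031993555271142844 ty -0.04436586966040841
[[302.0, 247.0], [337.0, 246.0], [346.0, 316.0], [294.0, 316.0]] [293, 246, 54, 71, 2358]
foot dir in tool [ 0.338 -0.003  0.941] tilt deg 70.26167698446838 [1.5651189]
foot dir in tool [ 0.917 -0.004 -0.399] tilt deg -23.504541182223075 [1.5651189]
```

Emit:
{"api": "move_arm", "payload": {
  "steps": [
    [[0, 0, 0.3, 0, 1], [0, 0, 0.5, 0, 1], [0.5, 0, 0.5, 0, 1], [1.2, 0, 0.5, 0, 1], [2, 0, 0.5, 0, 1], [2.8, 0, 0.5, 0, 1], [3.4, 0, 0.5, 0, 1], [4, 0, 0.5, 0, 1], [4, 0, 0.5, 0, 1], [4, 0, 0.5, 0, 1]]
  ]
}}

```text
clock: 26.35
ee_pos: [0.474, 0.0493, 0.1889]
ee_rot: [-3.141, 0.0, -1.58]
wrist_force: [0.5, 1.4, 2.9]
grip_width: 0.0322
grasp_force: 30.7
```

```bash
python3 -c "
from h import *
f=pose(.0215,.05)"
```

```text
F [ 0.3 -0.2  3.6] [0.474  0.0494 0.1889] 0.03229972165152176 ty -0.20472093810858033
[[304.0, 269.0], [337.0, 269.0], [341.0, 316.0], [299.0, 316.0]] [299, 268, 44, 49, 1345]
foot dir in tool [0.119 0.007 0.993] tilt deg 83.18064391527255 [0.34053137]
foot dir in tool [ 0.845  0.004 -0.534] tilt deg -32.27427958667251 [0.34053137]
```

```bash
cat >> h.py <<'E'
def rows_for(f,th,a,n=.004,w=.0107,s=None):
    s=s or readout.state(); T=R.from_euler('xyz',s['ee_rot']).as_matrix(); c,sn=np.cos(th),np.sin(th)
    p=np.array([.0045+a*c+n*sn,w,.005+a*sn-n*c]); return proj(f,s["ee_pos"]+T@p).round(1)
E
python3 - <<'E'
from h import *
f=cams.grab_frame("wrist")
for t in (70,75,80,85,90,95): print(t,[rows_for(f,np.radians(t),a).tolist() for a in (.0545,.0045,-.0065)])
x=f["img"][:,320].mean(1).astype(int); print([(r,x[r]) for r in range(190,400,4)])
print(f["img"][262:275,308].mean(1).astype(int))
E
```

```text
70 [[343.1, 213.6], [349.0, 290.0], [350.7, 312.3]]
75 [[342.7, 221.6], [348.9, 290.1], [350.7, 310.5]]
80 [[342.4, 229.8], [348.8, 290.4], [350.7, 308.6]]
85 [[342.1, 238.3], [348.7, 290.7], [350.7, 306.7]]
90 [[341.9, 247.1], [348.6, 291.2], [350.7, 304.8]]
95 [[341.7, 256.0], [348.5, 291.8], [350.6, 302.9]]
[(190, np.int64(122)), (194, np.int64(123)), (198, np.int64(123)), (202, np.int64(97)), (206, np.int64(109)), (210, np.int64(45)), (214, np.int64(41)), (218, np.int64(42)), (222, np.int64(46)), (226, np.int64(43)), (230, np.int64(43)), (234, np.int64(46)), (238, np.int64(44)), (242, np.int64(47)), (246, np.int64(42)), (250, np.int64(105)), (254, np.int64(107)), (258, np.int64(95)), (262, np.int64(46)), (266, np.int64(87)), (270, np.int64(145)), (274, np.int64(188)), (278, np.int64(141)), (282, np.int64(186)), (286, np.int64(158)), (290, np.int64(156)), (294, np.int64(189)), (298, np.int64(139)), (302, np.int64(195)), (306, np.int64(152)), (310, np.int64(142)), (314, np.int64(220)), (318, np.int64(203)), (322, np.int64(113)), (326, np.int64(105)), (330, np.int64(41)), (334, np.int64(45)), (338, np.int64(47)), (342, np.int64(50)), (346, np.int64(52)), (350, np.int64(53)), (354, np.int64(55)), (358, np.int64(55)), (362, np.int64(52)), (366, np.int64(52)), (370, np.int64(53)), (374, np.int64(54)), (378, np.int64(55)), (382, np.int64(55)), (386, np.int64(53)), (390, np.int64(52)), (394, np.int64(54)), (398, np.int64(53))]
[ 44  48  46  45  88 160 201 201 192 190 192 192 192]
```

```bash
cat >> h.py <<'E'
from scipy.optimize import least_squares
def fit(f,obs):
    s=readout.state(); T=R.from_euler('xyz',s['ee_rot']).as_matrix()
    def g(v): return [proj(f,s["ee_pos"]+T@np.array([v[1]+a*np.cos(v[0]),0,v[2]+a*np.sin(v[0])]))[1]-r for a,r in obs]
    r=least_squares(g,[1.5,0.01,-.01]); print("tilt",np.degrees(r.x[0]),"head-top edge in tool mm",r.x[1:]*1e3,"res",r.fun.round(1)); return r.x
E
python3 - <<'E'
from h import *
f=cams.grab_frame("wrist")
x=f["img"].mean(2).astype(int)
for c in (309,332): print([(r,x[r,c]) for r in range(186,212,2)],[(r,x[r,c]) for r in range(244,272,2)],[(r,x[r,c]) for r in range(312,336,2)])
fit(f,[(.190,205),(.061,268),(.011,320),(0,328)])
fit(f,[(.061,268),(.011,320),(0,328)])
E
```

```text
[(186, np.int64(118)), (188, np.int64(120)), (190, np.int64(119)), (192, np.int64(121)), (194, np.int64(121)), (196, np.int64(121)), (198, np.int64(121)), (200, np.int64(121)), (202, np.int64(97)), (204, np.int64(88)), (206, np.int64(115)), (208, np.int64(121)), (210, np.int64(47))] [(244, np.int64(45)), (246, np.int64(43)), (248, np.int64(42)), (250, np.int64(49)), (252, np.int64(80)), (254, np.int64(77)), (256, np.int64(49)), (258, np.int64(43)), (260, np.int64(43)), (262, np.int64(47)), (264, np.int64(48)), (266, np.int64(84)), (268, np.int64(184)), (270, np.int64(193))] [(312, np.int64(192)), (314, np.int64(222)), (316, np.int64(217)), (318, np.int64(202)), (320, np.int64(230)), (322, np.int64(114)), (324, np.int64(104)), (326, np.int64(104)), (328, np.int64(68)), (330, np.int64(42)), (332, np.int64(44)), (334, np.int64(42))]
[(186, np.int64(127)), (188, np.int64(125)), (190, np.int64(126)), (192, np.int64(124)), (194, np.int64(124)), (196, np.int64(122)), (198, np.int64(123)), (200, np.int64(123)), (202, np.int64(92)), (204, np.int64(91)), (206, np.int64(115)), (208, np.int64(123)), (210, np.int64(46))] [(244, np.int64(44)), (246, np.int64(43)), (248, np.int64(45)), (250, np.int64(45)), (252, np.int64(45)), (254, np.int64(40)), (256, np.int64(47)), (258, np.int64(45)), (260, np.int64(44)), (262, np.int64(47)), (264, np.int64(48)), (266, np.int64(87)), (268, np.int64(182)), (270, np.int64(194))] [(312, np.int64(189)), (314, np.int64(221)), (316, np.int64(204)), (318, np.int64(197)), (320, np.int64(226)), (322, np.int64(113)), (324, np.int64(105)), (326, np.int64(107)), (328, np.int64(68)), (330, np.int64(43)), (332, np.int64(44)), (334, np.int64(45))]
tilt 87.33508090889497 head-top edge in tool mm [-16.50824244  23.00882532] res [-0.3  1.3 -3.4  2.3]
tilt -42.88264998759487 head-top edge in tool mm [-14.53048486  21.58843831] res [ 0. -0.  0.]
```

```bash
python3 - <<'E'
from h import *
import pickle
f0=pickle.load(open("lampf.pkl","rb"))
P=lambda v:ray(f0,(312,v),.034)[:2]
h=P(311/1.25);print([(n,np.linalg.norm(P(v/1.25)-h).round(4)) for n,v in (("cap",298),("w1",292),("w2",199),("grey",190),("btn",161))])
d={n:np.linalg.norm(P(v/1.25)-h) for n,v in (("cap",298),("w1",292),("w2",199),("grey",190),("btn",161))}
f=cams.grab_frame("wrist")
fit(f,[(.190,201.5),(.171,209),(d["btn"],253.5),(d["w2"],267),(d["w1"],321.5),(d["cap"],328)])
E
```

```text
[('cap', np.float64(0.0076)), ('w1', np.float64(0.0111)), ('w2', np.float64(0.0617)), ('grey', np.float64(0.0663)), ('btn', np.float64(0.0808))]
tilt 89.36236571900328 head-top edge in tool mm [  0.75846865 -11.57266735] res [ 0.6 -0.6 -0.5  0.4  0.7 -0.7]
```

```bash
python3 - <<'E'
from h import *
f=cams.grab_frame("wrist"); s=readout.state(); T=R.from_euler('xyz',s['ee_rot']).as_matrix()
obs=[(.190,201.5),(.171,209),(.0808,253.5),(.0617,267),(.0111,321.5),(.0076,328)]
for z in (-.0115,-.006,-.001):
    g=lambda v:[proj(f,s["ee_pos"]+T@np.array([v[1]+a*np.cos(v[0]),0,z+a*np.sin(v[0])]))[1]-r for a,r in obs]
    r=least_squares(g,[1.5,0.0]); print(z,np.degrees(r.x[0]),r.x[1]*1e3,r.fun.round(1))
# widths: 34 mm at foot collar and head cap
x=f["img"].mean(2).astype(int)
for rr in (203,215,325): 
    row=x[rr]; print(rr,[(c,row[c]) for c in range(266,376,2) if abs(row[c+2]-row[c-2])>25])
for z in (-.0115,-.001): print([proj(f,s["ee_pos"]+T@np.array([.001,y,z+a])).round(1).tolist() for a in (.187,.165,.009) for y in (-.017,.017)])
print(s["wrist_force"],s["ee_pos"])
E
```

```text
-0.0115 89.34677616086574 0.6862823615591432 [ 0.6 -0.6 -0.4  0.4  0.7 -0.7]
-0.006 88.70115226925294 -2.5175277674602405 [ 0.3 -0.7 -0.   0.9  0.5 -1. ]
-0.001 88.11619104720262 -5.425077074893258 [ 0.  -0.8  0.4  1.3  0.4 -1.2]
203 [(298, np.int64(99)), (340, np.int64(83)), (342, np.int64(118))]
215 [(294, np.int64(116)), (296, np.int64(85)), (298, np.int64(39)), (342, np.int64(49)), (344, np.int64(108))]
325 [(266, np.int64(46)), (276, np.int64(40)), (278, np.int64(69)), (280, np.int64(106)), (360, np.int64(97)), (362, np.int64(72)), (364, np.int64(45)), (374, np.int64(45))]
[[297.9, 205.3], [342.3, 205.3], [296.4, 212.7], [343.9, 212.7], [273.2, 324.7], [368.1, 324.7]]
[[298.6, 202.1], [341.6, 202.2], [297.2, 209.1], [343.1, 209.1], [276.1, 310.6], [365.0, 310.6]]
[0.16564167 0.13456398 4.72412847] [0.47394572 0.04956926 0.188911  ]
```

Emit:
{"api": "move_arm", "payload": {
  "steps": [
    [[0, 0, 0, 0, 0.1], [0, 0, 0, 0, 0], [0, 0, 0, 0, -0.2], [0, 0, 0, 0, -0.4], [0, 0, 0, 0, -0.4], [0, 0, 0, 0, -0.4], [0, 0, -0.5, 0, -0.4], [0, 0, -2, 0, -0.4], [0, 0, -3, 0, -0.4], [0, 0, -3, 0, -0.4]]
  ]
}}

```text
clock: 27.6
ee_pos: [0.4749, 0.0493, 0.2204]
ee_rot: [-3.138, -0.0, -1.579]
wrist_force: [-0.4, 0.1, -0.2]
grip_width: 0.06
grasp_force: 0.0
```

```bash
python3 - <<'E'
from h import *
f=cams.grab_frame("wrist"); s=readout.state(); print(s["ee_pos"],s["ee_rot"],s["wrist_force"])
cv2.imwrite("pics/st.png",f["img"])
x=f["img"].mean(2).astype(int)
for c in (309,320,332): 
    col=x[:,c]; print(c,[(r,col[r-3],col[r+3]) for r in range(180,440) if abs(col[r+1]-col[r-1])>35])
for rr in range(200,440,20):
    row=x[rr]; print(rr,[(c,row[c-3],row[c+3]) for c in range(230,410) if abs(row[c+1]-row[c-1])>40])
E
```

```text
[0.47435235 0.04935377 0.21949603] [-3.13963957e+00 -6.43251366e-05 -1.57936871e+00] [-0.22487659  0.96452172 -0.53395273]
309 [(199, np.int64(99), np.int64(40)), (200, np.int64(116), np.int64(42)), (242, np.int64(45), np.int64(191)), (243, np.int64(45), np.int64(190)), (244, np.int64(43), np.int64(190)), (276, np.int64(189), np.int64(193)), (281, np.int64(210), np.int64(100)), (282, np.int64(193), np.int64(103)), (283, np.int64(217), np.int64(95)), (286, np.int64(112), np.int64(41)), (287, np.int64(100), np.int64(44)), (358, np.int64(51), np.int64(163)), (359, np.int64(49), np.int64(162))]
320 [(199, np.int64(99), np.int64(39)), (200, np.int64(117), np.int64(41)), (228, np.int64(42), np.int64(104)), (229, np.int64(43), np.int64(104)), (234, np.int64(104), np.int64(82)), (236, np.int64(105), np.int64(43)), (237, np.int64(121), np.int64(45)), (238, np.int64(143), np.int64(44)), (242, np.int64(43), np.int64(148)), (243, np.int64(45), np.int64(138)), (247, np.int64(152), np.int64(167)), (250, np.int64(155), np.int64(153)), (253, np.int64(167), np.int64(174)), (254, np.int64(143), np.int
[... 2897 characters left out ...]
nt64(171), np.int64(46))]
340 [(240, np.int64(40), np.int64(152)), (241, np.int64(39), np.int64(152)), (285, np.int64(159), np.int64(53)), (286, np.int64(159), np.int64(50)), (358, np.int64(50), np.int64(160)), (359, np.int64(47), np.int64(158)), (399, np.int64(158), np.int64(44)), (400, np.int64(160), np.int64(44))]
360 [(236, np.int64(39), np.int64(156)), (237, np.int64(40), np.int64(156)), (403, np.int64(162), np.int64(42)), (404, np.int64(162), np.int64(44)), (405, np.int64(161), np.int64(45))]
380 [(230, np.int64(39), np.int64(159)), (231, np.int64(38), np.int64(159)), (409, np.int64(156), np.int64(41))]
400 []
420 [(401, np.int64(148), np.int64(53)), (402, np.int64(149), np.int64(52))]
```

The lamp now stands on its own: head-face back edge at row 358, cols 286–358. I'll locate its centre from that.

```bash
python3 - <<'E'
from h import *
f=cams.grab_frame("wrist"); s=readout.state()
a,b=ray(f,(285.5,358.5),.19),ray(f,(359,358.5),.19)
T=R.from_euler('xyz',s['ee_rot']).as_matrix()
m=(a+b)/2; print("width",np.linalg.norm(a-b),m, "yaw dev",(T.T@(b-a)))
c=m+T@np.array([.017,0,0]); print("centre",c,proj(f,m+T@[.034,0,0]),"collar foot row",proj(f,m+T@[.034,0,.19]))
print("shift",tool([c[0],c[1],.152]))
E
```

```text
width 0.03366450207777556 [0.47382692 0.08438346 0.19      ] yaw dev [ 5.48589865e-05  3.36644459e-02 -2.77939132e-05]
centre [0.47368054 0.06738409 0.19000096] [322.44513233 290.91247948] collar foot row [321.28185669 195.44264254]
shift [-1.80309389  0.04272675  6.68943676]
```

Emit:
{"api": "move_arm", "payload": {
  "steps": [
    [[-1.8, 0, 0, 0, -0.4], [-1.8, 0, 1.5, 0, -0.4], [-1.8, 0, 3.5, 0, -0.4], [-1.8, 0, 5.5, 0, -0.4], [-1.8, 0, 6.7, 0, -0.4], [-1.8, 0, 6.7, 0, -0.4], [-1.8, 0, 6.7, 0, 1], [-1.8, 0, 6.7, 0, 1], [-1.8, 0, 6.7, 0, 1], [-1.8, 0, 6.7, 0, 1]]
  ],
  "newtons": 70
}}

```text
clock: 28.7
ee_pos: [0.4745, 0.0674, 0.1524]
ee_rot: [-3.14, 0.0, -1.579]
wrist_force: [0.4, -0.2, 1.9]
grip_width: 0.0329
grasp_force: 69.7
```

Emit:
{"api": "move_arm", "payload": {
  "steps": [
    [[0, 0, -0.5, 0, 1], [0, 0, -2, 0, 1], [0, 0, -4, 0, 1], [0, 0, -6.5, 0, 1], [0, 0, -9, 0.1, 1], [0, 0, -11, 0.22, 1], [0, 0, -13, 0.36, 1], [0, 0, -13, 0.5, 1], [0, 0, -13, 0.64, 1], [0, 0, -13, 0.78, 1]]
  ]
}}

```text
clock: 29.7
ee_pos: [0.4735, 0.0673, 0.282]
ee_rot: [3.141, -0.0, -2.365]
wrist_force: [-0.4, -0.5, -1.9]
grip_width: 0.0333
grasp_force: 70.0
```

```bash
python3 -c "
from h import *
s=readout.state();print(s['ee_pos'],s['ee_rot'],s['wrist_force'],s['grip_width'],tool([.4494,-.3354,.255]))"
```

```text
[0.47348147 0.06733692 0.28201524] [ 3.14148055e+00 -2.20082168e-04 -2.36520538e+00] [-0.4211635 -0.5437088 -1.8976191] 0.033341276698610874 [ 29.93753417 -27.04615001   2.70508074]
```

Emit:
{"api": "move_arm", "payload": {
  "steps": [
    [[1, -0.9, 0, 0.14, 1], [3.5, -3.2, 0, 0.28, 1], [6.5, -5.9, 0, 0.42, 1], [10, -9, 0, 0.56, 1], [13.5, -12.2, 0, 0.7, 1], [17, -15.4, 0, 0.84, 1], [20.5, -18.5, 0, 0.98, 1], [24, -21.7, 0, 1.12, 1], [27, -24.4, 0, 1.26, 1], [29, -26.2, 0, 1.4, 1]]
  ]
}}

```text
clock: 30.7
ee_pos: [0.4519, -0.3257, 0.2816]
ee_rot: [-3.141, -0.0, 2.516]
wrist_force: [0.4, 0.4, -1.7]
grip_width: 0.0332
grasp_force: 70.3
```

```bash
python3 -c "
from h import *
s=readout.state();print(s['ee_pos'],s['ee_rot'],s['wrist_force'],s['grip_width'],tool([.4494,-.3354,.225]))"
```

```text
[ 0.45194118 -0.3256982   0.28159049] [-3.14097658e+00 -1.84173825e-04  2.51556301e+00] [ 0.42060843  0.42622844 -1.74453809] 0.033246679828477545 [-0.36357479 -0.93160468  5.65955697]
```

Emit:
{"api": "move_arm", "payload": {
  "steps": [
    [[-0.2, -0.5, 0, 0.14, 1], [-0.36, -0.93, 0, 0.28, 1], [-0.36, -0.93, 0.5, 0.42, 1], [-0.36, -0.93, 1.5, 0.56, 1], [-0.36, -0.93, 2.5, 0.7, 1], [-0.36, -0.93, 3.5, 0.817, 1], [-0.36, -0.93, 4.5, 0.817, 1], [-0.36, -0.93, 5.3, 0.817, 1], [-0.36, -0.93, 5.7, 0.817, 1], [-0.36, -0.93, 5.7, 0.817, 1]]
  ]
}}

```text
clock: 31.7
ee_pos: [0.45, -0.3322, 0.2241]
ee_rot: [-3.141, -0.001, 1.708]
wrist_force: [-0.6, 0.1, -2.4]
grip_width: 0.0329
grasp_force: 70.4
```

```bash
python3 - <<'E'
from h import *
s=readout.state();print(s['ee_pos'],s['ee_rot'],s['wrist_force'],s['torque'],s['grip_width'],tool([.4494,-.3354,.206]))
f=cams.grab_frame("wrist"); x=f["img"].mean(2).astype(int)
for c in (309,320,332): 
    col=x[:,c]; print(c,[(r,int(col[r-3]),int(col[r+3])) for r in range(120,440) if abs(col[r+1]-col[r-1])>35])
E
```

```text
[ 0.450034   -0.33223545  0.22408527] [-3.14079509e+00 -1.02472683e-03  1.70776716e+00] [-0.55726042  0.08432461 -2.36666219] [ 0.06286792 -0.01706555  0.06163935] 0.03292067423047927 [-0.30668753 -0.10457392  1.80829761]
309 [(148, 139, 53), (149, 138, 56), (150, 139, 56), (160, 58, 131), (161, 56, 128), (166, 131, 192), (167, 128, 190), (172, 192, 131), (173, 190, 141), (180, 143, 57), (181, 140, 48), (182, 134, 51), (189, 49, 138), (190, 53, 143), (194, 127, 44), (195, 138, 42), (227, 49, 126), (228, 45, 153), (230, 70, 172), (231, 99, 128), (233, 126, 45), (234, 153, 45), (235, 177, 46), (242, 51, 206), (243, 51, 216), (244, 52, 215), (245, 51, 217), (295, 240, 252), (299, 245, 115), (300, 248, 117), (306, 117, 42), (307, 118, 44), (433, 68, 141), (434, 65, 147)]
320 [(148, 149, 44), (149, 148, 50), (150, 150, 56), (160, 73, 127), (161, 70, 165), (163, 75, 193), (164, 106, 191), (170, 191, 180), (172, 183, 189), (185, 163, 63), (186, 160, 83), (189, 85, 138), (190, 55, 140), (194, 126, 43), (195, 138, 43), (225, 47, 117), (226, 47, 116), (232, 116, 181), (233, 116, 122), (235, 13
[... 232 characters left out ...]
5, 153), (265, 156, 218), (266, 154, 209), (270, 215, 154), (275, 155, 219), (276, 154, 217), (281, 219, 155), (282, 217, 154), (287, 155, 226), (288, 154, 238), (295, 240, 252), (299, 245, 113), (300, 248, 115), (306, 115, 42), (307, 116, 44)]
332 [(148, 151, 44), (149, 149, 48), (150, 151, 57), (164, 81, 193), (165, 99, 191), (171, 191, 176), (184, 168, 53), (185, 164, 63), (186, 159, 83), (189, 75, 138), (190, 53, 143), (193, 107, 40), (194, 125, 42), (195, 138, 45), (228, 47, 104), (229, 44, 97), (233, 100, 45), (242, 50, 212), (243, 49, 216), (244, 53, 213), (245, 50, 213), (295, 240, 252), (299, 245, 114), (300, 248, 117), (306, 117, 42), (307, 116, 46), (423, 49, 109), (424, 48, 105)]
```

```bash
python3 - <<'E'
from h import *
f=cams.grab_frame("wrist")
fit(f,[(.171,194.5),(.0808,231),(.0617,243.5),(.0111,299.5),(.0076,306.5)])
fit(f,[(.171,194.5),(.190,189.5),(.0808,231),(.0617,243.5),(.0111,299.5),(.0076,306.5)])
E
```

```text
tilt 92.95158179680686 head-top edge in tool mm [ 30.87125852 -51.08886958] res [ 0.1 -0.3  0.1  0.6 -0.5]
tilt 92.83729854205232 head-top edge in tool mm [ 30.48701797 -50.37917959] res [-0.1  0.2 -0.3  0.2  0.6 -0.5]
```

Emit:
{"api": "move_arm", "payload": {
  "steps": [
    [[-0.3, -0.1, 0, 0.009, 1], [-0.3, -0.1, 0.5, 0.009, 1], [-0.3, -0.1, 1, 0.009, 1], [-0.3, -0.1, 1.3, 0.009, 1], [-0.3, -0.1, 1.5, 0.009, 1], [-0.3, -0.1, 1.6, 0.009, 1], [-0.3, -0.1, 1.6, 0.009, 1], [-0.3, -0.1, 1.6, 0.009, 1], [-0.3, -0.1, 1.6, 0.009, 1], [-0.3, -0.1, 1.6, 0.009, 1]]
  ]
}}

```text
clock: 32.8
ee_pos: [0.4498, -0.3357, 0.2089]
ee_rot: [3.141, 0.0, 1.698]
wrist_force: [-0.9, -0.6, -1.8]
grip_width: 0.0334
grasp_force: 70.4
```

```bash
python3 -c "
from h import *
s=readout.state();print(s['ee_pos'],s['ee_rot'],s['wrist_force'],s['torque'],tool([.4494,-.3354,.2]))"
```

```text
[ 0.44984682 -0.33572761  0.20888712] [3.14136943e+00 2.50341115e-04 1.69781303e+00] [-0.94295675 -0.58946057 -1.8186919 ] [ 0.02239177 -0.0462449  -0.01531464] [ 0.03837968 -0.04037086  0.88869327]
```

Emit:
{"api": "move_arm", "payload": {
  "steps": [
    [[0.04, -0.04, 0.2, 0, 1], [0.04, -0.04, 0.4, 0, 1], [0.04, -0.04, 0.6, 0, 1], [0.04, -0.04, 0.75, 0, 1], [0.04, -0.04, 0.9, 0, 1], [0.04, -0.04, 1, 0, 1], [0.04, -0.04, 1.1, 0, 1], [0.04, -0.04, 1.2, 0, 1], [0.04, -0.04, 1.2, 0, 1], [0.04, -0.04, 1.2, 0, 1]]
  ]
}}

```text
clock: 33.8
ee_pos: [0.4494, -0.3356, 0.1967]
ee_rot: [3.142, 0.001, 1.698]
wrist_force: [0.6, -2.6, -3.1]
grip_width: 0.033
grasp_force: 70.3
```

```bash
python3 -c "
from h import *
s=readout.state();print(s['ee_pos'],s['ee_rot'],s['wrist_force'],s['torque'],tool([.4494,-.3354,.2]))"
```

```text
[ 0.44941588 -0.33557659  0.19668462] [3.14152771e+00 5.37506013e-04 1.69773508e+00] [ 0.60757474 -2.6049415  -3.14288186] [-0.73246487 -0.18982404 -0.03413141] [ 0.0175393   0.00068152 -0.33154732]
```

The foot is 5 mm below the spigot's top with no upward force, so the bore is over the spigot. There is a small side force towards −y, so I'll relieve that while descending to the rollers.

Emit:
{"api": "move_arm", "payload": {
  "steps": [
    [[-0.05, 0, 0, 0, 1], [-0.1, 0, 0.1, 0, 1], [-0.1, 0, 0.25, 0, 1], [-0.1, 0, 0.4, 0, 1], [-0.1, 0, 0.55, 0, 1], [-0.1, 0, 0.7, 0, 1], [-0.1, 0, 0.85, 0, 1], [-0.1, 0, 1, 0, 1], [-0.1, 0, 1, 0, 1], [-0.1, 0, 1, 0, 1]]
  ]
}}

```text
clock: 34.8
ee_pos: [0.4494, -0.3362, 0.1865]
ee_rot: [-3.141, -0.0, 1.698]
wrist_force: [0.3, -0.3, -3.3]
grip_width: 0.0333
grasp_force: 70.4
```

```bash
python3 -c "
from h import *
s=readout.state();print(s['ee_pos'],s['ee_rot'],s['wrist_force'],s['torque'],tool([.4494,-.3354,.2]))"
```

```text
[ 0.44936215 -0.33624372  0.18653148] [-3.14141472e+00 -2.45947918e-04  1.69776110e+00] [ 0.34917767 -0.31832246 -3.28841518] [-0.41395951 -0.17966206 -0.05370085] [ 0.08354466  0.01419866 -1.34683355]
```

Emit:
{"api": "move_arm", "payload": {
  "steps": [
    [[-0.03, 0, 0.2, 0, 1], [-0.03, 0, 0.35, 0, 1], [-0.03, 0, 0.5, 0, 1], [-0.03, 0, 0.65, 0, 1], [-0.03, 0, 0.8, 0, 1], [-0.03, 0, 0.95, 0, 1], [-0.03, 0, 1.1, 0, 1], [-0.03, 0, 1.2, 0, 1], [-0.03, 0, 1.3, 0, 1], [-0.03, 0, 1.3, 0, 1]]
  ]
}}

```text
clock: 35.8
ee_pos: [0.45, -0.3368, 0.1743]
ee_rot: [3.14, 0.001, 1.698]
wrist_force: [0.3, 0.9, 3.1]
grip_width: 0.0332
grasp_force: 70.9
```

```bash
python3 -c "
from h import *
s=readout.state();print(s['ee_pos'],s['ee_rot'],s['wrist_force'],s['torque'],tool([.4494,-.3354,.2]))"
```

```text
[ 0.44997736 -0.33677543  0.17429858] [3.14021579e+00 6.91633668e-04 1.69785867e+00] [0.27629251 0.8886021  3.1271001 ] [-0.16238818 -0.20333068  0.04220984] [ 0.14197268 -0.03630186 -2.57029287]
```

Emit:
{"api": "move_arm", "payload": {
  "steps": [
    [[0, 0, 0.15, 0, 1], [0, 0, 0.3, 0, 1], [0, 0, 0.45, 0, 1], [0, 0, 0.6, 0, 1], [0, 0, 0.75, 0, 1], [0, 0, 0.9, 0, 1], [0, 0, 1, 0, 1], [0, 0, 1.1, 0, 1], [0, 0, 1.2, 0, 1], [0, 0, 1.2, 0, 1]]
  ]
}}

```text
clock: 36.8
ee_pos: [0.4493, -0.337, 0.1624]
ee_rot: [-3.141, 0.001, 1.698]
wrist_force: [-1.8, -1.7, 4.2]
grip_width: 0.033
grasp_force: 71.3
```

```bash
python3 -c "
from h import *
s=readout.state();print(s['ee_pos'],s['ee_rot'],s['wrist_force'],s['torque'],s['grip_width'])"
```

```text
[ 0.4492542  -0.33700105  0.16244924] [-3.14108341e+00  1.11471622e-03  1.69761649e+00] [-1.78674821 -1.73025015  4.18763112] [-0.55688288  0.49105342  0.041911  ] 0.03298220997203378
```

Emit:
{"api": "move_arm", "payload": {
  "steps": [
    [[0, 0, 0.1, 0, 1], [0, 0, 0.15, 0, 1], [0, 0, 0.2, 0, 1], [0, 0, 0.25, 0, 1], [0, 0, 0.3, 0, 1], [0, 0, 0.35, 0, 1], [0, 0, 0.4, 0, 1], [0, 0, 0.4, 0, 1], [0, 0, 0.4, 0, 1], [0, 0, 0.4, 0, 1]]
  ]
}}

```text
clock: 37.8
ee_pos: [0.4495, -0.3379, 0.1623]
ee_rot: [3.141, 0.005, 1.698]
wrist_force: [-7.8, 1.4, 29.8]
grip_width: 0.0334
grasp_force: 74.3
```

```bash
python3 -c "
from h import *
s=readout.state();print(s['ee_pos'],s['ee_rot'],s['wrist_force'],s['torque'],s['grip_width'])"
```

```text
[ 0.44950784 -0.33785278  0.16226044] [3.14084294 0.00452279 1.69755467] [-7.80346087  1.42995328 29.75221448] [0.90808986 2.40830085 0.07449763] 0.033448176050249974
```

At 30 N the lamp stops hard with the foot at about 10 mm, so it is home on the cup floor. I'll relieve the press, release and retreat straight up.

Emit:
{"api": "move_arm", "payload": {
  "steps": [
    [[0, 0, -0.2, 0, 1], [0, 0, -0.35, 0, 1], [0, 0, -0.35, 0, 0.1], [0, 0, -0.35, 0, -0.2], [0, 0, -0.35, 0, -0.4], [0, 0, -0.35, 0, -0.4], [0, 0, -2, 0, -0.4], [0, 0, -5, 0, -0.4], [0, 0, -9, 0, -0.4], [0, 0, -12, 0, -0.4]]
  ]
}}

```text
clock: 38.8
ee_pos: [0.4497, -0.3366, 0.2795]
ee_rot: [3.141, 0.0, 1.698]
wrist_force: [0.6, -0.7, -0.3]
grip_width: 0.0598
grasp_force: 0.0
```

```bash
python3 - <<'E'
from h import *
f=cams.grab_frame("wrist"); s=readout.state();print(s['ee_pos'],s['wrist_force'],s['grip_width'])
x=f["img"].mean(2).astype(int)
for rr in (150,200,230,260,290):
    row=x[rr]; print(rr,[(c,int(row[c-3]),int(row[c+3])) for c in range(240,400) if abs(row[c+1]-row[c-1])>40])
col=x[:,309]; print([(r,int(col[r-3]),int(col[r+3])) for r in range(100,440) if abs(col[r+1]-col[r-1])>35])
T=R.from_euler('xyz',s['ee_rot']).as_matrix()
for dx in (-.017,.017):
  for z in (.20,.196,.218): print(dx,z,[proj(f,[*( [.4494,-.3375]+ (T@np.array([dx,y,0]))[:2]),z]).round(1).tolist() for y in (-.017,.017)])
E
```

```text
[ 0.4513133  -0.33811281  0.28452922] [ 1.49943813 -1.79876435  3.72472914] 0.059656709296924196
150 [(263, 142, 70), (264, 142, 123), (266, 121, 223), (267, 85, 229), (268, 55, 229), (269, 70, 227), (274, 229, 57), (275, 227, 60), (276, 218, 62), (370, 63, 226), (371, 61, 232), (372, 58, 230), (373, 75, 228), (377, 232, 72), (378, 230, 49), (379, 228, 57), (380, 219, 82)]
200 [(265, 138, 59), (266, 137, 60), (281, 60, 175), (282, 61, 175), (283, 59, 175), (287, 175, 108), (288, 175, 118), (298, 106, 191), (299, 107, 202), (335, 179, 97), (336, 180, 99), (346, 86, 86), (364, 134, 52), (365, 135, 55)]
230 [(285, 140, 60), (286, 142, 60)]
260 [(286, 140, 59), (287, 143, 59), (346, 52, 147), (347, 49, 145)]
290 []
[(137, 131, 54), (138, 130, 55), (147, 51, 123), (148, 50, 133), (151, 110, 178), (152, 123, 176), (157, 178, 107), (158, 176, 89), (161, 124, 51), (168, 66, 45), (187, 74, 196), (188, 58, 199), (189, 39, 200), (206, 227, 64), (207, 223, 44), (208, 238, 44), (209, 231, 49), (269, 59, 153), (270, 56, 153), (388, 61, 127), (431, 146, 245), (432, 144, 244), (433, 143, 243)]
-0.017 0.2 [[288.4, 279.4], [349.1, 279.4]]
-0.017 0.196 [[288.9, 276.5], [348.6, 276.5]]
-0.017 0.218 [[285.9, 293.6], [351.4, 293.7]]
0.017 0.2 [[287.0, 221.1], [350.5, 221.1]]
0.017 0.196 [[287.5, 219.0], [350.0, 219.1]]
0.017 0.218 [[284.2, 231.2], [353.0, 231.2]]
```

Emit:
{"api": "move_arm", "payload": {
  "steps": [
    [[0, 0, -1, 0, -0.4], [0, 0, -1, 0, -0.4], [0, 0, -1, 0, -0.4], [0, 0, -1, 0, -0.4], [0, 0, -1, 0, -0.4], [0, 0, -1, 0, -0.4], [0, 0, -1, 0, -0.4], [0, 0, -1, 0, -0.4], [0, 0, -1, 0, -0.4], [0, 0, -1, 0, -0.4]]
  ]
}}

```text
clock: 39.85
ee_pos: [0.4495, -0.3366, 0.2878]
ee_rot: [3.141, 0.0, 1.698]
wrist_force: [0.1, 0.1, 0.1]
grip_width: 0.0599
grasp_force: 0.0
```

```bash
python3 - <<'E'
from h import *
f=cams.grab_frame("wrist"); s=readout.state();print(s['ee_pos'],s['wrist_force'],abs(s['qd']).max())
x=f["img"].mean(2).astype(int); T=R.from_euler('xyz',s['ee_rot']).as_matrix()
col=x[:,309]; print([(r,int(col[r-3]),int(col[r+3])) for r in range(180,440) if abs(col[r+1]-col[r-1])>35])
for rr in (240,250): print(rr,[(c,int(x[rr,c-3]),int(x[rr,c+3])) for c in range(240,400) if abs(x[rr,c+1]-x[rr,c-1])>40])
b=next(r for r in range(220,300) if col[r]>110)-.5
e=[c for c in range(260,380) if abs(x[int(b)-10,c+1]-x[int(b)-10,c-1])>40]
A,B=ray(f,(e[0],b),.2),ray(f,(e[-1],b),.2); print(b,e,np.linalg.norm(A-B),(A+B)/2+T@[.017,0,0])
E
```

```text
[ 0.44947688 -0.33660696  0.28774344] [ 0.18087538 -0.13078207 -0.86204805] 0.002708455954617448
[(184, 49, 198), (185, 48, 199), (186, 42, 197), (203, 225, 45), (204, 230, 43), (205, 243, 45), (263, 60, 147), (264, 60, 151), (265, 53, 153), (382, 61, 127), (383, 62, 127), (425, 146, 245), (426, 145, 244), (427, 143, 244), (435, 244, 137), (436, 245, 137)]
240 [(287, 138, 60), (288, 137, 61), (346, 55, 144), (347, 48, 142)]
250 [(287, 135, 59), (288, 137, 59), (346, 52, 145), (347, 49, 145)]
264.5 [287, 288, 346, 347] 0.03451114385177265 [ 0.44739057 -0.3320468   0.19999923]
```

```bash
python3 -c "
from plant import order
print(order.close_job())"
```

```text
the job is handed in; nothing more can be done
None
```

The lamp stands released in the grey charging dock, foot home on the cup floor and tilted about 0.02 rad by camera, handed in at about 40 s; I dropped it once on the worktop early on, and did not re-check the other items' positions.

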